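# Seal a gel cassette on the casting stand and hold it for the pour

## Robot

A 6-joint arm with a two-finger parallel gripper is mounted at the origin on the work surface. World frame = base frame: x ahead of the robot, y to its left, z up, the work surface at z = 0. Lengths are in m, angles in rad, forces in N, time in s.
With the tool pointing down it reaches from about 0.25 to 0.775 m from the base axis. Payload 4 kg.
Tool frame: the origin (TCP) lies between the finger pads; the fingertips stand 14 mm ahead of it and the grasp point (between the pads) lies 5 mm behind it; z points along the fingers, y is the direction in which the jaws open and shut (so a half turn about z gives the same grasp; the last joint's range is limited). The gripper opens to 94 mm and grips with 3 to 60 N. Pads are 16 mm wide; open, the fingers measure 119 mm over their backs; the gripper's body (75 mm by 177 mm) begins 78 mm behind the grasp point.
Start: joints at [1.081, 0.087, 1.371, -0, 1.684, -0.103], TCP at [0.207, 0.509, 0.22] pointing down, gripper open.
Joint ranges: [-3.1, 3.1], [-0.76, 2.03], [0.27, 2.55], [-1.08, 4.22], [0.17, 2.65], [-2.57, 2.57]. Speed limits (rad/s): [2.79, 2.79, 3.14, 3.14, 3.14, 3.14].

## Interface

Orientations are given as [roll, pitch, yaw] about the fixed x, y, z axes, in that order (R = Rz(yaw) Ry(pitch) Rx(roll)).
In Python, from bench import robot, cams, spotter gives the robot as it stands.
- The arm moves only by the shell command python3 -m inch 'ROWS'. ROWS is JSON, a list of rows, each an object of numbers: "grip": the opening, from 0 (shut) to 1 (fully open); "dx", "dy", "dz": the shift along the tool's x, y, z in units of 25 mm (1.0 is 25 mm); "rx", "ry", "rz": the turn, a rotation vector about the tool's x, y, z in units of 5 degrees (1.0 is 5 degrees). A call has 1 to 12 rows; each row shifts and turns the pose as measured when the row begins, along the tool's axes as they then stand; what a row does not reach is not made up. A row lasts 1/8 s, in which the tool goes at most 62.5 mm and 10.7 degrees, less where a joint would pass 70% of its speed; a pose out of reach is approached as far as the arm can. A call is refused whole if a number of a shift passes 1 or a number of a turn 1, either way. A call with a gripper value outside its range is refused whole. The fingers move at their own pace and stop on an object; the grip force is fixed at half the most. Time passes only in rows, so rows that do not move let the fingers close. It gives the time, the measured TCP pose, the force and the opening at its end, in the units of the state.
- robot.get_obs(): the state, without advancing time (a new reading comes with each control period).
- cams.snapshot(name): name is "scene" or "top" or "wrist"; returns a dict with "frame" (420x560x3 uint8, red, green, blue), "intrinsics" (3x3 intrinsics, pixels), "eye" and "orientation" of the camera in the world. Camera axes: x right, y up, looking along -z (the intrinsics and any distortion apply to the point x, -y, -z); pixel columns grow to the right and rows downward; lengths in m; the calibration is good to about 2 mm. A picture is of the moment at which its call begins. There is no depth.
- robot.close_job(): hands the job in, once; it reports no verdict.
Trained networks look in a picture, given as the dict that the camera call returned (one of the last four; its "shot" number tells which), for a name from the list of things; names that differ only in an ending like _2 or _b are one class to them, and where a whole thing is asked for, a point or a joint stands for the part that bears it (a point fixed in the world has none). Each returns a list of dicts, best first, with "score" (0 to 1); they miss things now and then, are a little off and sometimes report something else, mostly with a low value. They report only what shows in the picture. A call takes as long as a camera call. They do not tell look-alikes from the thing itself.
- spotter.regions_of(picture, query): "pixels" (420x560 bool, what is visible of it) and "extent" ([left, top, right, bottom] in pixels, round what is visible of it).
- spotter.place_of(picture, query): "pixel" ([column, row] in pixels: a listed point, or the origin of a listed thing).
The state is a dict: "time": time; "joint_positions": joint angles; "qvel": joint speeds; "joint_torque": joint torques, N m; "tool_pos": TCP position; "ee_rot": TCP orientation; "wrist_force": force on the tool from outside, world axes, zero at the start; "wrist_torque": the same for the moment, N m; "width": finger opening in m.
Only numpy, scipy, OpenCV 4.12 (cv2) and the standard library are available. Lean on these libraries where they do the work, as an engineer would, in place of code of your own. Each camera call takes 0.05 s, during which the arm holds its last target.

## Task

Take the gel cassette standing on the bench and stand it upright on the narrow black gasket of the casting stand, short glass plate facing out and its whole bottom edge on the gasket, without tipping it on the way or disturbing the other things on the bench. The stand's spring clamp is away for repair, so stand in for it: with a slanting push, down and back, press the cassette flush against both blue posts and firmly down so that the gasket is squashed by 2 to 5 mm, and finish still holding it pressed like that, ready for the gel to be poured.

Things in the scene. Friction and masses are not known exactly. Their poses are not given: they have to be found in the camera images.
- cassette: gel cassette: glass plates in a green frame, loose, 0.25-0.42 kg, upright at the start. 112 mm wide (y), 24 thick (x) at the two side rails; rails 88 tall, tall rear glass 95 tall. Origin: middle of the flat underside; z up; x points from its front (short green-tinted plate, white cams jutting 4 mm) to its back (tall plate, green crossbar). Back faces of the rails: 12 mm behind the origin
- cassette_grip (a point): where to take the cassette from above, across its thickness: mid-width, 70 mm above the underside, 2 mm behind the origin. Here short plate's front and green crossbar's back are 16 mm apart (6 mm in front of the origin to 10 mm behind). Crossbar: 55 to 85 mm above the underside; the glass top is 25 mm above this point
- cassette_front (a point): on the cassette's front side, 12 mm in front of its origin, 45 mm above its underside
- stand: grey gel casting stand, fixed; base plate 125 x 170 mm, 20 mm high, reaching 48 mm in front of and 77 mm behind its origin. Origin: on the bench under the middle of the gasket; z up; x points from the open front to the blue upright back, y along the gasket. The cassette is fully home with its origin at x = 0, y = 0 here and its x axis along this x axis
- stand_back: the stand's rigid upright back: two blue posts 22 mm wide, 12 mm thick, centred 48 mm either side of the middle, 90 mm tall above the gasket, facing the cassette's side rails. The 74 mm gap between them is open from 2 mm above the gasket: a finger fits behind the cassette. Origin: middle of the posts' front face, level with the free gasket top, 12 mm in +x from the stand's origin; same axes
- gasket_top (a point): middle of the top of the black sealing gasket, a strip 16 mm wide (x) and 136 mm long (y) that lies on a rib on the stand; unpressed its top is 44 mm above the bench, the point sinks with it. The rubber is grippy: once loaded, it takes up much of a backward push (several N, at most about the downward load), and the blue back gets the rest
- gasket (a joint): how far the gasket is squashed, m: 0 free, 0.006 the limit; it gives about 1 mm per 4 N of downward load (the standing cassette alone: about 0.6 to 1.0 mm)
- comb: loose white ten-tooth gel comb lying flat, 100 x 42 x 10 mm, origin in the middle of its underside; not needed, leave it alone
- marker: loose blue-and-white marker pen lying flat, 135 mm long, 12 mm thick, origin in the middle of its underside; not needed, leave it alone
- buffer: loose clear bottle with a blue cap, 70 mm diameter, 160 mm tall, origin in the middle of its underside; not needed, leave it alone
- beaker: loose clear open plastic beaker, 80 mm diameter, 100 mm tall, origin in the middle of its underside; not needed, leave it alone
- reagent: loose amber jar with a black cap, 60 mm diameter, 120 mm tall, origin in the middle of its underside; not needed, leave it alone
- tipbox: loose white and blue box of pipette tips, 85 x 125 x 76 mm tall, origin in the middle of its underside; not needed, leave it alone
- tuberack: loose black microtube rack with some tubes, 100 x 190 x 54 mm tall, origin in the middle of its underside; not needed, leave it alone
Mind the look-alikes: they are no part of the job. Leave any pink look-alike of the cassette alone.

How it is judged:
By the outcome, as a careful person would: the job done as asked, in the order asked, and still so for the second after the job is handed in, while the arm keeps its last pose, push and grip.
It also fails if it takes over 45 s, if anything falls off the work surface, if the arm or the gripper's body presses on something with over 40 N, if the wrist force passes 120 N, or if a joint passes its speed limit or range.

## Working session

There is one attempt and no reset: what is moved stays moved. The work goes in short steps, Python scripts to look and compute and a shell command to move; the robot and the scene stay as the last step left them, time stands still between calls to the robot, and variables do not carry over. Pictures are saved under pics/ and viewed, and the job is handed in when it is done.

```bash
ls; mkdir -p pics; cat > h.py <<'E'
import numpy as np, cv2
from bench import robot, cams, spotter
from scipy.spatial.transform import Rotation as R
def save(p,n): cv2.imwrite('pics/'+n+'.png',p['frame'][:,:,::-1])
def ori(p):
    o=np.array(p['orientation'],float)
    return o if o.shape==(3,3) else (R.from_euler('xyz',o).as_matrix() if o.size==3 else None)
def ray(p,px):
    K=np.array(p['intrinsics']);d=np.linalg.inv(K)@[px[0],px[1],1]
    d=ori(p)@(d*[1,-1,-1]);return np.array(p['eye']),d/np.linalg.norm(d)
def onz(p,px,z):
    e,d=ray(p,px);return e+d*(z-e[2])/d[2]
def proj(p,X):
    K=np.array(p['intrinsics']);c=(np.array(X)-np.array(p['eye']))@ori(p)
    c=c*[1,-1,-1];u=c@K.T;return u[...,:2]/u[...,2:]
def tri(obs):
    A=0;b=0
    for p,px in obs:
        e,d=ray(p,px);M=np.eye(3)-np.outer(d,d);A=A+M;b=b+M@e
    return np.linalg.solve(A,b)
E
python3 - <<'E'
from h import *
s=robot.get_obs();print(s)
for n in ['scene','top','wrist']:
    p=cams.snapshot(n);save(p,n+'0')
    print(n,{k:(v if k!='frame' else 0) for k,v in p.items()})
    for q in ['cassette','stand','cassette_grip','gasket_top','stand_back']:
        print(q,[(np.round(r['pixel'],1),round(r['score'],2)) for r in spotter.place_of(p,q)])
E
```

```text
pics
{'time': 0.0, 'joint_positions': array([ 1.08091324e+00,  8.79119825e-02,  1.37225843e+00, -5.24169339e-05,
        1.68359923e+00, -1.03105872e-01]), 'qvel': array([ 0.00060758, -0.00016789, -0.00179504,  0.0018377 , -0.00218366,
        0.00017487]), 'joint_torque': array([ 2.73515470e-04, -3.40177453e+01, -3.02431548e+01,  7.16200517e-02,
        3.29431356e-02, -1.60956047e-04]), 'tool_pos': array([0.20723696, 0.50889326, 0.21832555]), 'ee_rot': array([-3.13942186e+00, -1.72243138e-04,  2.75480941e+00]), 'wrist_force': array([0.12896963, 0.35975188, 0.49639812]), 'wrist_torque': array([-0.00521484, -0.01815949, -0.03580561]), 'width': 0.09429652254426069}
scene {'frame': 0, 'intrinsics': array([[393.02296633,   0.        , 286.46861824],
       [  0.        , 393.02296633, 215.83007434],
       [  0.        ,   0.        ,   1.        ]]), 'eye': array([ 1.6015901 , -0.24550404,  0.8637295 ]), 'orientation': array([0.92670883, 0.01084889, 1.3352981 ]), 'shot': 1}
cassette [(array([353.7, 203.5]), 0.66), (array([285.1, 227.3]), 0.55)]
stand [(array([222.5, 246.1]), 0.95)]
cas
[... 586 characters left out ...]
225.2]), 0.56), (array([206. , 235.5]), 0.36)]
stand [(array([357.1, 207.8]), 0.66)]
cassette_grip [(array([267. , 225.3]), 0.92), (array([158.3, 256.2]), 0.7), (array([204.8, 231.1]), 0.67)]
gasket_top [(array([356.6, 202.5]), 0.62)]
stand_back [(array([356.6, 202.9]), 0.91), (array([204.7, 234.8]), 0.44)]
wrist {'frame': 0, 'intrinsics': array([[333.20508633,   0.        , 279.09250787],
       [  0.        , 333.20508633, 204.88580375],
       [  0.        ,   0.        ,   1.        ]]), 'eye': array([0.14377887, 0.53462789, 0.38479763]), 'orientation': array([-2.36620250e-01, -6.47189684e-04,  1.18466246e+00]), 'shot': 3}
cassette []
stand []
cassette_grip []
gasket_top []
stand_back []
```

View pics/scene0.png

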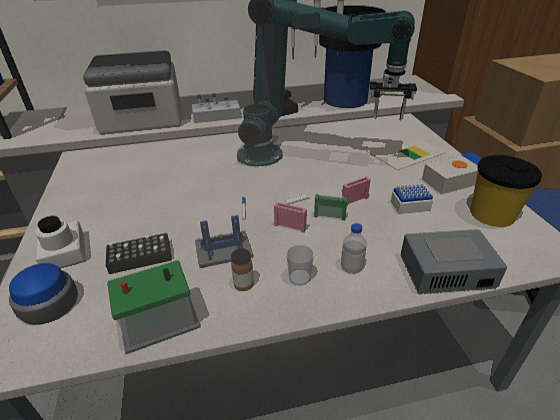

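View pics/top0.png

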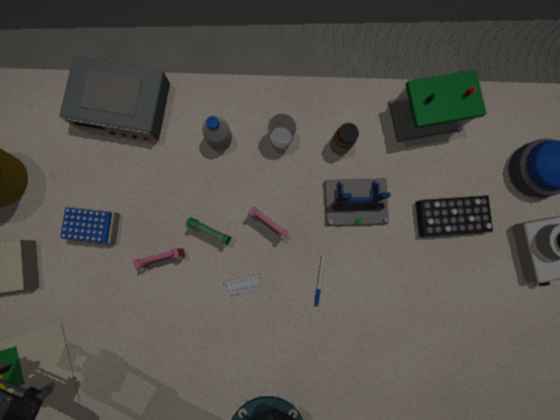

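```bash
python3 - <<'E'
import cv2
a=cv2.imread('pics/scene0.png');cv2.imwrite('pics/scene0c.png',cv2.resize(a[140:310,170:420],None,fx=3.2,fy=3.2,interpolation=2))
a=cv2.imread('pics/top0.png');cv2.imwrite('pics/top0c.png',cv2.resize(a[140:310,120:430],None,fx=2.5,fy=2.5,interpolation=2))
E
```

```text
(no output)
```

View pics/scene0c.png

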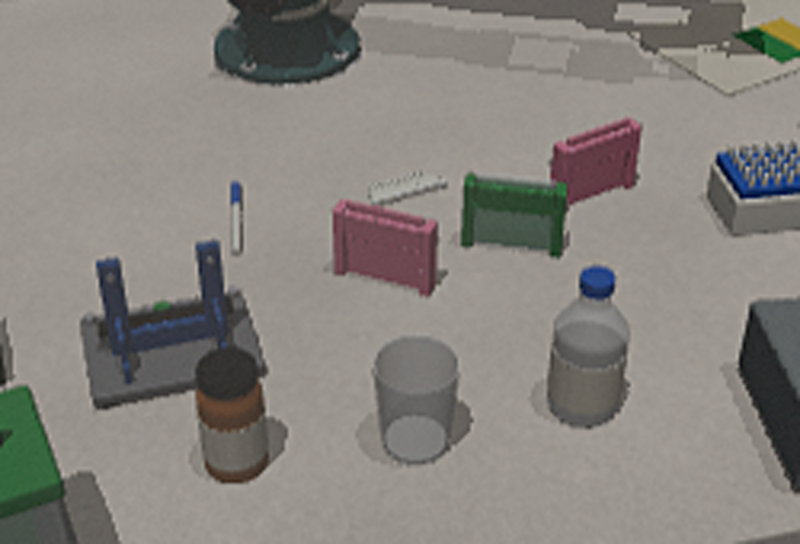

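View pics/top0c.png

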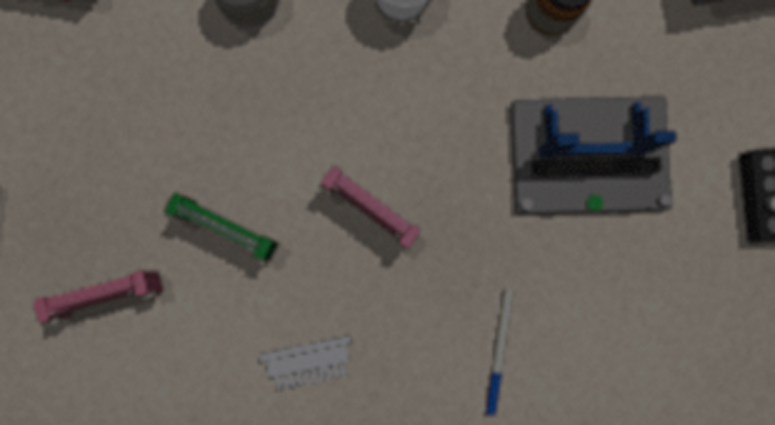

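The scene shows one green cassette at (332,205) in scene and (208,231) in top. Its green crossbar faces the scene camera (+x). The possible mix-ups are the pink copies at scene (291,217) and (356,190), which are top (268,223) and (160,258). I choose the green one. The stand at top (357,203) has its open front facing the robot. Next I measure both.

```bash
python3 - <<'E'
from h import *
ps=cams.snapshot('scene');pt=cams.snapshot('top')
for q in ['cassette','stand']:
  for p,n in ((ps,'s'),(pt,'t')):
    for i,r in enumerate(spotter.regions_of(p,q)):
        m=np.array(r['pixels']);f=p['frame'][m].mean(0)
        print(q,n,i,r['extent'],round(r['score'],2),m.sum(),f.round())
        np.save(f'{q}_{n}_{i}.npy',m)
print('grip',tri([(ps,(333.5,198.3)),(pt,(204.8,231.1))]))
print('gask',tri([(ps,(221,237.3)),(pt,(356.6,202.5))]), 'z44',onz(pt,(356.6,202.5),.044),onz(ps,(221,237.3),.044))
# stand base corners top view at z=.02 approx from crop
import pickle;pickle.dump((ps,pt),open('p0.pkl','wb'))
a=pt['frame'][:,:,::-1]
cv2.imwrite('pics/top1a.png',cv2.resize(a[165:240,310:400],None,fx=8,fy=8,interpolation=2))
cv2.imwrite('pics/top1b.png',cv2.resize(a[205:255,175:245],None,fx=10,fy=10,interpolation=2))
a=ps['frame'][:,:,::-1]
cv2.imwrite('pics/sc1b.png',cv2.resize(a[185:230,305:360],None,fx=12,fy=12,interpolation=2))
E
```

```text
cassette s 0 [311.7, 193.7, 344.4, 218.3] 0.85 723 [65. 84. 67.]
cassette s 1 [269.2, 203.2, 307.4, 233.2] 0.66 748 [114.  76.  85.]
cassette s 2 [341.4, 175.7, 369.5, 202.8] 0.6 545 [107.  67.  77.]
cassette t 0 [135.1, 247.2, 184.6, 271.7] 0.75 475 [89. 55. 65.]
cassette t 1 [185.9, 216.4, 234.2, 246.6] 0.69 412 [45. 71. 49.]
cassette t 2 [253.1, 208.1, 285.0, 240.7] 0.57 397 [94. 62. 72.]
stand s 0 [195.4, 214.4, 251.7, 266.6] 0.83 1549 [73. 74. 80.]
stand s 1 [314.3, 195.0, 344.9, 219.0] 0.39 718 [65. 84. 67.]
stand t 0 [324.6, 178.9, 394.1, 225.7] 0.7 2850 [53. 55. 58.]
grip [0.52736843 0.17058392 0.08137768]
gask [ 0.61000709 -0.22868607  0.05224461] z44 [ 0.61157029 -0.22631869  0.044     ] [ 0.59825248 -0.23253607  0.044     ]
```

View pics/top1a.png

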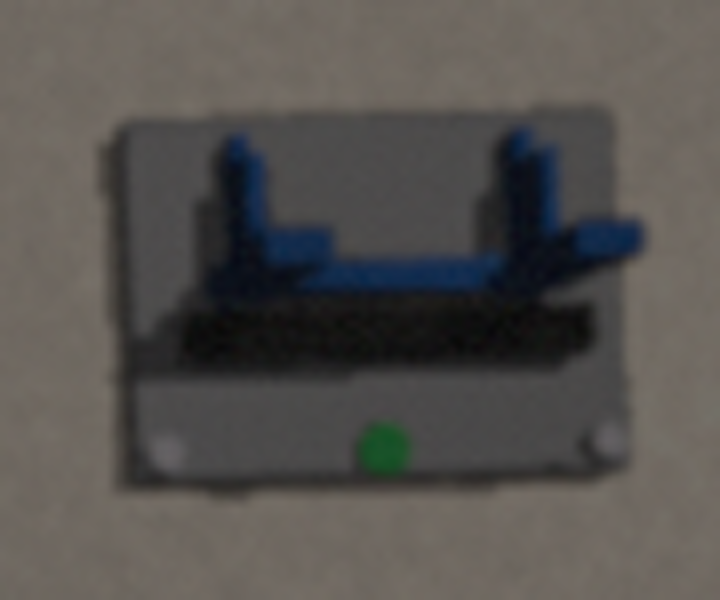

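View pics/top1b.png

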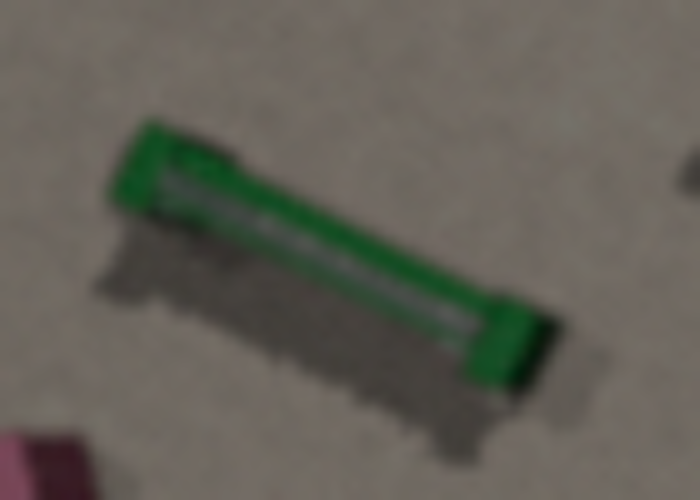

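View pics/sc1b.png

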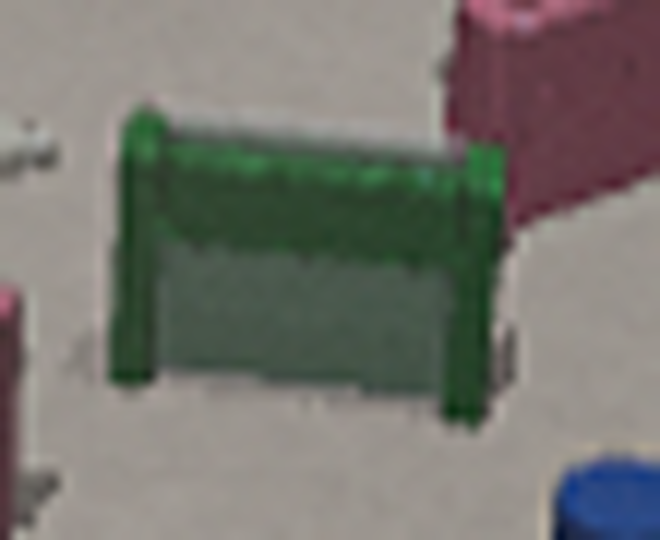

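```bash
cat > m.py <<'E'
from h import *
E
python3 - <<'E'
from h import *
import pickle
ps,pt=pickle.load(open('p0.pkl','rb'))
c=lambda u,v,s,o:(u/s+o[0]-.5+.5/s,v/s+o[1]-.5+.5/s)
L=onz(pt,c(130,162,10,(175,205)),.088);Rr=onz(pt,c(528,345,10,(175,205)),.088)
d=L-Rr;print('cass',(L+Rr)/2,np.linalg.norm(d),'x-axis yaw',np.degrees(np.arctan2(-d[0],d[1])))
# scene rail bottoms
o=(305,185)
a=[onz(ps,c(u,v,12,o),.0) for u,v in ((112,380),(155,380),(442,415),(487,425))]
print(np.round(a,4)); d=a[3]-a[0];print('scene back yaw',np.degrees(np.arctan2(-d[0],d[1])),np.linalg.norm(d),(a[0]+a[3])/2)
o=(310,165)
L=onz(pt,c(183,338,8,o),.044);Rr=onz(pt,c(592,330,8,o),.044);d=L-Rr
print('gasket',(L+Rr)/2,np.linalg.norm(d),np.degrees(np.arctan2(-d[0],d[1])))
for u,v in ((125,118),(612,108),(628,465),(138,478)): print('base',onz(pt,c(u,v,8,o),.02).round(4))
for x in ((.61,-.22,.134),(.61,-.22,.044),(.484,.0127,0)): print(proj(pt,x))
E
```

```text
cass [0.52948254 0.16031497 0.088     ] 0.11039687219912178 x-axis yaw -23.532656369470242
[[0.5078 0.1102 0.    ]
 [0.5111 0.1229 0.    ]
 [0.5492 0.2013 0.    ]
 [0.5572 0.2126 0.    ]]
scene back yaw -25.708762575538163 0.11369041773161567 [0.53250132 0.16142508 0.        ]
gasket [ 0.60144851 -0.23015218  0.044     ] 0.13677143025505922 2.2747012650760174
base [ 0.6763 -0.1455  0.02  ]
base [ 0.6834 -0.3129  0.02  ]
base [ 0.561  -0.3171  0.02  ]
base [ 0.5534 -0.1506  0.02  ]
[362.00290563 198.99869415]
[354.23870109 203.03831377]
[265.80521901 249.11132015]
```

```bash
cat > plan.py <<'E'
import numpy as np,sys
from h import robot,R
def plan(target,yaw,n):
    s=robot.get_obs();p=np.array(s['tool_pos']);Rm=R.from_euler('xyz',s['ee_rot'])
    Rt=R.from_euler('xyz',[np.pi,0,yaw]);rv=(Rm.inv()*Rt).as_rotvec()
    print('rot units',np.degrees(rv)/5,'dist',np.array(target)-p)
    for k in range(n):
        Rk=Rm*R.from_rotvec(rv*k/n)
        d=Rk.inv().apply((np.array(target)-p)/n)/.025
        print(k,d.round(2),(np.degrees(rv)/5/n).round(2))
if __name__=='__main__':
    a=list(map(float,sys.argv[1:]));plan(a[:3],np.radians(a[3]),int(a[4]))
E
python3 plan.py .528 .160 .22 65.5 22
```

```text
rot units [ 7.85048993e-04 -8.67641740e-04  1.84674541e+01] dist [ 0.32051696 -0.34938881  0.00049701]
0 [-0.78 -0.37 -0.  ] [ 0.   -0.    0.84]
1 [-0.8  -0.31 -0.  ] [ 0.   -0.    0.84]
2 [-0.82 -0.25 -0.  ] [ 0.   -0.    0.84]
3 [-0.84 -0.19 -0.  ] [ 0.   -0.    0.84]
4 [-0.85 -0.13 -0.  ] [ 0.   -0.    0.84]
5 [-0.86 -0.06 -0.  ] [ 0.   -0.    0.84]
6 [-0.86 -0.   -0.  ] [ 0.   -0.    0.84]
7 [-0.86  0.06 -0.  ] [ 0.   -0.    0.84]
8 [-0.85  0.12 -0.  ] [ 0.   -0.    0.84]
9 [-0.84  0.19 -0.  ] [ 0.   -0.    0.84]
10 [-0.83  0.25 -0.  ] [ 0.   -0.    0.84]
11 [-0.81  0.31 -0.  ] [ 0.   -0.    0.84]
12 [-0.78  0.37 -0.  ] [ 0.   -0.    0.84]
13 [-0.75  0.42 -0.  ] [ 0.   -0.    0.84]
14 [-0.72  0.48 -0.  ] [ 0.   -0.    0.84]
15 [-0.68  0.53 -0.  ] [ 0.   -0.    0.84]
16 [-0.64  0.58 -0.  ] [ 0.   -0.    0.84]
17 [-0.6   0.62 -0.  ] [ 0.   -0.    0.84]
18 [-0.55  0.66 -0.  ] [ 0.   -0.    0.84]
19 [-0.5  0.7 -0. ] [ 0.   -0.    0.84]
20 [-0.45  0.74 -0.  ] [ 0.   -0.    0.84]
21 [-0.39  0.77 -0.  ] [ 0.   -0.    0.84]
```

```bash
python3 -m inch '[{"dx":-0.8,"dy":-0.35,"rz":0.85},{"dx":-0.8,"dy":-0.3,"rz":0.85},{"dx":-0.8,"dy":-0.25,"rz":0.85},{"dx":-0.85,"dy":-0.2,"rz":0.85},{"dx":-0.85,"dy":-0.15,"rz":0.85},{"dx":-0.85,"dy":-0.05,"rz":0.85},{"dx":-0.85,"dy":0,"rz":0.85},{"dx":-0.85,"dy":0.05,"rz":0.85},{"dx":-0.85,"dy":0.1,"rz":0.85},{"dx":-0.85,"dy":0.2,"rz":0.85},{"dx":-0.85,"dy":0.25,"rz":0.85},{"dx":-0.8,"dy":0.3,"rz":0.85}]'; python3 plan.py .528 .160 .22 65.5 11
```

```text
rot units [ 7.85048993e-04 -8.67641740e-04  1.84674541e+01] dist [ 0.32051696 -0.34938881  0.00049701]
0 [-1.56 -0.74 -0.  ] [ 0.   -0.    1.68]
1 [-1.65 -0.5  -0.  ] [ 0.   -0.    1.68]
2 [-1.71 -0.26 -0.  ] [ 0.   -0.    1.68]
3 [-1.72 -0.   -0.  ] [ 0.   -0.    1.68]
4 [-1.71  0.25 -0.  ] [ 0.   -0.    1.68]
5 [-1.65  0.49 -0.  ] [ 0.   -0.    1.68]
6 [-1.56  0.73 -0.  ] [ 0.   -0.    1.68]
7 [-1.44  0.95 -0.  ] [ 0.   -0.    1.68]
8 [-1.28  1.15 -0.  ] [ 0.   -0.    1.68]
9 [-1.1   1.33 -0.  ] [ 0.   -0.    1.68]
10 [-0.9   1.47 -0.  ] [ 0.   -0.    1.68]invalid input at $[0]: expected keys grip, dx, dy, dz, rx, ry, rz
```

```bash
python3 -m inch '[{"grip":1,"dx":-0.8,"dy":-0.35,"dz":0,"rx":0,"ry":0,"rz":0.85},{"grip":1,"dx":-0.8,"dy":-0.3,"dz":0,"rx":0,"ry":0,"rz":0.85},{"grip":1,"dx":-0.8,"dy":-0.25,"dz":0,"rx":0,"ry":0,"rz":0.85},{"grip":1,"dx":-0.85,"dy":-0.2,"dz":0,"rx":0,"ry":0,"rz":0.85},{"grip":1,"dx":-0.85,"dy":-0.15,"dz":0,"rx":0,"ry":0,"rz":0.85},{"grip":1,"dx":-0.85,"dy":-0.05,"dz":0,"rx":0,"ry":0,"rz":0.85},{"grip":1,"dx":-0.85,"dy":0,"dz":0,"rx":0,"ry":0,"rz":0.85},{"grip":1,"dx":-0.85,"dy":0.05,"dz":0,"rx":0,"ry":0,"rz":0.85},{"grip":1,"dx":-0.85,"dy":0.1,"dz":0,"rx":0,"ry":0,"rz":0.85},{"grip":1,"dx":-0.85,"dy":0.2,"dz":0,"rx":0,"ry":0,"rz":0.85},{"grip":1,"dx":-0.85,"dy":0.25,"dz":0,"rx":0,"ry":0,"rz":0.85},{"grip":1,"dx":-0.8,"dy":0.3,"dz":0,"rx":0,"ry":0,"rz":0.85}]'; python3 plan.py .528 .160 .22 65.5 11
```

```text
time: 2.7
tool_pos: [0.3843, 0.3042, 0.22]
ee_rot: [3.14, -0.001, 1.819]
wrist_force: [-0.3, 0.6, -0.3]
width: 0.0942
rot units [ 0.01540316 -0.02066246  7.74958202] dist [ 1.43729024e-01 -1.44193035e-01 -4.99060824e-05]
0 [-0.64  0.38  0.  ] [ 0.  -0.   0.7]
1 [-0.61  0.42  0.  ] [ 0.  -0.   0.7]
2 [-0.59  0.45  0.  ] [ 0.  -0.   0.7]
3 [-0.56  0.49  0.  ] [ 0.  -0.   0.7]
4 [-0.53  0.52  0.  ] [ 0.  -0.   0.7]
5 [-0.49  0.55  0.  ] [ 0.  -0.   0.7]
6 [-0.46  0.58  0.  ] [ 0.  -0.   0.7]
7 [-0.42  0.61  0.  ] [ 0.  -0.   0.7]
8 [-0.38  0.63  0.  ] [ 0.  -0.   0.7]
9 [-0.34  0.66  0.  ] [ 0.  -0.   0.7]
10 [-0.3   0.68  0.  ] [ 0.  -0.   0.7]
```

```bash
python3 -m inch '[{"grip":1,"dx":-0.65,"dy":0.4,"dz":0,"rx":0,"ry":0,"rz":0.7},{"grip":1,"dx":-0.6,"dy":0.4,"dz":0,"rx":0,"ry":0,"rz":0.7},{"grip":1,"dx":-0.6,"dy":0.45,"dz":0,"rx":0,"ry":0,"rz":0.7},{"grip":1,"dx":-0.55,"dy":0.5,"dz":0,"rx":0,"ry":0,"rz":0.7},{"grip":1,"dx":-0.55,"dy":0.5,"dz":0,"rx":0,"ry":0,"rz":0.7},{"grip":1,"dx":-0.5,"dy":0.55,"dz":0,"rx":0,"ry":0,"rz":0.7},{"grip":1,"dx":-0.45,"dy":0.6,"dz":0,"rx":0,"ry":0,"rz":0.7},{"grip":1,"dx":-0.4,"dy":0.6,"dz":0,"rx":0,"ry":0,"rz":0.7},{"grip":1,"dx":-0.4,"dy":0.65,"dz":0,"rx":0,"ry":0,"rz":0.7},{"grip":1,"dx":-0.35,"dy":0.65,"dz":0,"rx":0,"ry":0,"rz":0.7},{"grip":1,"dx":-0.3,"dy":0.7,"dz":0,"rx":0,"ry":0,"rz":0.7}]'; python3 - <<'E'
from h import *
import pickle
p=cams.snapshot('wrist');save(p,'w1');pickle.dump(p,open('w1.pkl','wb'));print(robot.get_obs()['tool_pos'],p['eye'],p['orientation'])
print(spotter.place_of(p,'cassette_grip'))
E
```

```text
time: 4.08
tool_pos: [0.5346, 0.1448, 0.2204]
ee_rot: [3.141, -0.003, 1.101]
wrist_force: [0.5, -0.1, -0.2]
width: 0.094
[0.53606395 0.14287017 0.22007401] [0.56383031 0.20444594 0.38589959] [-0.23305677 -0.00071325 -0.46930276]
[{'pixel': [270.0, 182.2], 'score': 0.92}, {'pixel': [134.9, 98.0], 'score': 0.92}, {'pixel': [356.3, 301.9], 'score': 0.58}]
```

View pics/w1.png

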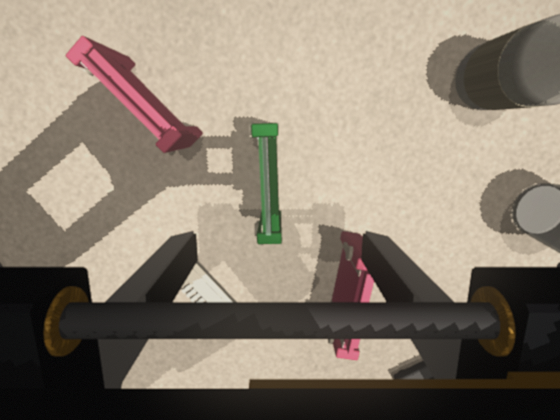

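```bash
python3 - <<'E'
from h import *
import pickle
p=pickle.load(open('w1.pkl','rb'));a=p['frame'][:,:,::-1]
cv2.imwrite('pics/w1c.png',cv2.resize(a[115:255,235:305],None,fx=4.2,fy=4.2,interpolation=2))
E
```

```text
(no output)
```

View pics/w1c.png

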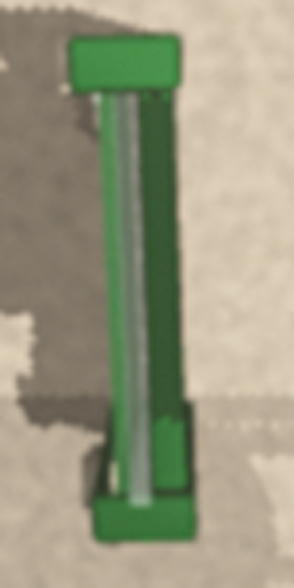

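```bash
python3 - <<'E'
from h import *
import pickle
p=pickle.load(open('w1.pkl','rb'))
c=lambda u,v:((u+.5)/4.2+235-.5,(v+.5)/4.2+115-.5)
w=lambda u,v:onz(p,c(u,v),.088)
A,B=w(125,37),w(145,542);d=A-B
print(A,B,np.linalg.norm(d),(A+B)/2,np.degrees(np.arctan2(-d[0],d[1])))
for l in [((70,40),(95,540)),((180,40),(195,540))]:
    a,b=w(*l[0]),w(*l[1]);d=a-b;print(np.linalg.norm(d),(a+b)/2,np.degrees(np.arctan2(-d[0],d[1])))
a,b=w(70,60),w(180,60);print(np.linalg.norm(a-b));a,b=w(95,520),w(195,520);print(np.linalg.norm(a-b))
print(np.degrees(robot.get_obs()['ee_rot']))
E
```

```text
[0.55352828 0.21190998 0.088     ] [0.50661961 0.11194335 0.088     ] 0.11042531080696429 [0.53007395 0.16192667 0.088     ] -25.13799821338175
0.1093489933386616 [0.51995609 0.16698749 0.088     ] -25.04643644833176
0.1093466859798282 [0.54013216 0.15675321 0.088     ] -25.185163670238474
0.02282889046796742
0.022412802157957483
[ 1.79938329e+02 -1.55311452e-01  6.30876975e+01]
```

```bash
python3 - <<'E'
from h import *
import pickle
ps,pt=pickle.load(open('p0.pkl','rb'))
for px in ((253,212),(284,237)): print(onz(pt,px,.09))
from h import R
Rm=R.from_euler('xyz',[np.pi,0,np.radians(65)]);t=np.array([.532,.1607,.065])
for y in (-.06,.06,-.09,.09): print(y,Rm.apply([0,y,0])+t)
E
python3 -m inch '[{"grip":1,"dx":0.6,"dy":-0.45,"dz":0.5,"rx":0,"ry":0,"rz":-0.35},{"grip":1,"dx":0,"dy":0,"dz":1,"rx":0,"ry":0,"rz":0},{"grip":1,"dx":0,"dy":0,"dz":0.5,"rx":0,"ry":0,"rz":0},{"grip":1,"dx":0,"dy":0,"dz":0,"rx":0,"ry":0,"rz":0}]'; python3 plan.py .532 .1607 .065 65 6
python3 - <<'E'
from h import *
import pickle
p=cams.snapshot('wrist');save(p,'w2');pickle.dump(p,open('w2.pkl','wb'));print(p['eye'],p['orientation'])
print(spotter.place_of(p,'cassette_grip'), proj(p,[.532,.1607,.07]))
E
```

```text
[0.57669405 0.0469269  0.09      ]
[ 0.51511364 -0.03244541  0.09      ]
-0.06 [0.47762153 0.1860571  0.065     ]
0.06 [0.58637847 0.1353429  0.065     ]
-0.09 [0.4504323  0.19873564 0.065     ]
0.09 [0.6135677  0.12266436 0.065     ]
time: 4.68
tool_pos: [0.5297, 0.1676, 0.167]
ee_rot: [-3.14, -0.004, 1.139]
wrist_force: [-0.6, 0.5, 0.0]
width: 0.0943
rot units [-0.02127004 -0.04773433  0.0541641 ] dist [ 0.00234144 -0.00691809 -0.10199642]
0 [-0.04  0.03  0.68] [-0.   -0.01  0.01]
1 [-0.04  0.03  0.68] [-0.   -0.01  0.01]
2 [-0.04  0.03  0.68] [-0.   -0.01  0.01]
3 [-0.04  0.03  0.68] [-0.   -0.01  0.01]
4 [-0.04  0.03  0.68] [-0.   -0.01  0.01]
5 [-0.04  0.03  0.68] [-0.   -0.01  0.01]
[0.55698937 0.22810085 0.332499  ] [-0.23235124  0.00224165 -0.43091437]
[{'pixel': [379.8, 356.6], 'score': 0.79}, {'pixel': [283.2, 213.2], 'score': 0.7}, {'pixel': [129.3, 109.0], 'score': 0.62}] [286.48955376 216.29288866]
```

View pics/w2.png

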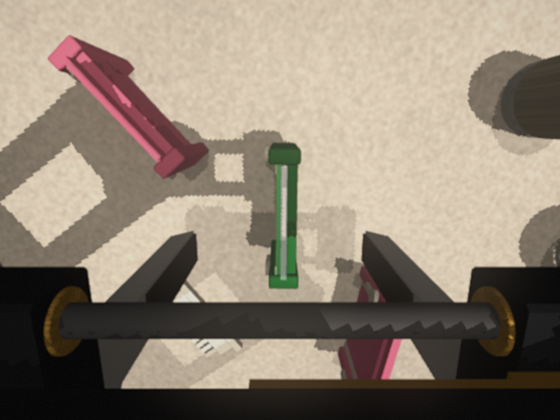

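```bash
python3 - <<'E'
from h import *
import pickle
p=pickle.load(open('w2.pkl','rb'));a=p['frame'][:,:,::-1]
cv2.imwrite('pics/w2c.png',cv2.resize(a[135:300,250:320],None,fx=3.6,fy=3.6,interpolation=2))
s=robot.get_obs();t=s['tool_pos'];Rm=R.from_euler('xyz',s['ee_rot']);print(t,s['ee_rot'])
for z in (.0,.05,.08,.1): print(z,proj(p,Rm.apply([0,0,z])+t))
E
```

```text
[0.53059449 0.16737662 0.16852158] [ 3.14116931 -0.00556185  1.13856052]
0.0 [282.42859393 255.70542052]
0.05 [281.90226086 227.07642461]
0.08 [281.68367574 215.18685744]
0.1 [281.56398569 208.67651999]
```

View pics/w2c.png

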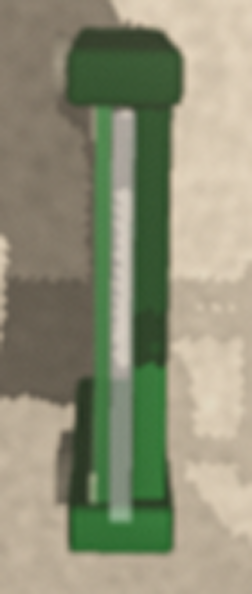

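```bash
python3 - <<'E'
from h import *
import pickle
p=pickle.load(open('w2.pkl','rb'))
c=lambda u,v:((u+.5)/3.6+250-.5,(v+.5)/3.6+135-.5)
w=lambda u,v:onz(p,c(u,v),.088)
# top rail top face: outer edge y~50 (rounded), inner y~104 ; bottom: inner 505, outer 552
for q in ((125,50),(121,552)): print(w(*q))
A,B=w(125,50),w(121,552);d=A-B;print(np.linalg.norm(d),(A+B)/2,np.degrees(np.arctan2(-d[0],d[1])))
f=w(67,78);g=w(69,528);h=w(182,78);k=w(173,528)
for a,b in((f,g),(h,k)):
    d=a-b;print((a+b)/2,np.degrees(np.arctan2(-d[0],d[1])))
print(np.linalg.norm(f-h),np.linalg.norm(g-k),(f+g+h+k)/4)
E
```

```text
[0.55333524 0.21231984 0.088     ]
[0.50677563 0.11221257 0.088     ]
0.11040499029620816 [0.53005544 0.16226621 0.088     ] -24.94300636715991
[0.51952907 0.16720899 0.088     ] -24.862542857533995
[0.54057582 0.15754973 0.088     ] -25.007586933499486
0.02328269587691741 0.023032180957416964 [0.53005244 0.16237936 0.088     ]
```

```bash
python3 -m inch '[{"grip":1,"dx":-0.2,"dy":0.15,"dz":0.5,"rx":0,"ry":0,"rz":0},{"grip":1,"dx":0,"dy":0,"dz":1,"rx":0,"ry":0,"rz":0},{"grip":1,"dx":0,"dy":0,"dz":1,"rx":0,"ry":0,"rz":0},{"grip":1,"dx":0,"dy":0,"dz":1,"rx":0,"ry":0,"rz":0},{"grip":1,"dx":0,"dy":0,"dz":0.5,"rx":0,"ry":0,"rz":0},{"grip":1,"dx":0,"dy":0,"dz":0,"rx":0,"ry":0,"rz":0}]'; python3 plan.py .5318 .1614 .065 65 1
python3 - <<'E'
from h import *
p=cams.snapshot('wrist');save(p,'w3')
E
```

```text
time: 5.52
tool_pos: [0.5353, 0.16, 0.0678]
ee_rot: [3.134, -0.01, 1.137]
wrist_force: [0.8, 0.9, -0.0]
width: 0.0939
rot units [ 0.08235411 -0.11026245  0.0313895 ] dist [-0.00349926  0.00138486 -0.00283502]
0 [-0.01 -0.15  0.11] [ 0.08 -0.11  0.03]
```

View pics/w3.png

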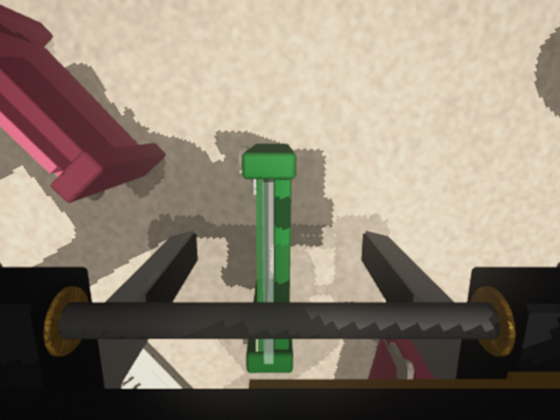

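```bash
python3 -m inch '[{"grip":1,"dx":0,"dy":-0.15,"dz":0.1,"rx":0.1,"ry":-0.1,"rz":0},{"grip":0.4,"dx":0,"dy":0,"dz":0,"rx":0,"ry":0,"rz":0},{"grip":0.32,"dx":0,"dy":0,"dz":0,"rx":0,"ry":0,"rz":0},{"grip":0.32,"dx":0,"dy":0,"dz":0,"rx":0,"ry":0,"rz":0},{"grip":0.32,"dx":0,"dy":0,"dz":0,"rx":0,"ry":0,"rz":0}]'; python3 plan.py .5318 .1614 .065 65 1
python3 - <<'E'
from h import *
p=cams.snapshot('wrist');save(p,'w4')
E
```

```text
time: 6.2
tool_pos: [0.5346, 0.1624, 0.0697]
ee_rot: [3.137, -0.005, 1.137]
wrist_force: [-0.2, -0.5, 0.2]
width: 0.0573
rot units [ 0.05233588 -0.05865081  0.03451695] dist [-0.00275064 -0.00097081 -0.00467988]
0 [-0.08 -0.08  0.19] [ 0.05 -0.06  0.03]
```

View pics/w4.png

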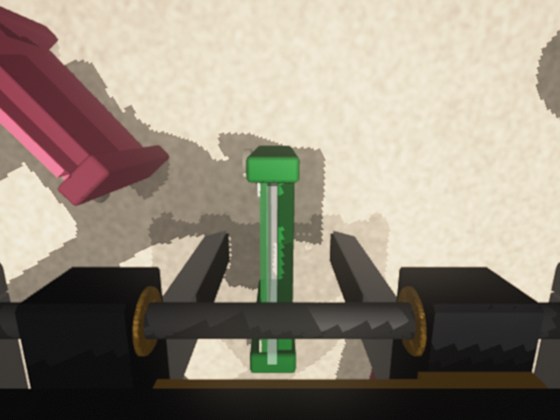

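```bash
python3 -m inch '[{"grip":0.32,"dx":0,"dy":-0.05,"dz":0.15,"rx":0.05,"ry":-0.05,"rz":0},{"grip":0.3,"dx":0,"dy":0,"dz":0,"rx":0,"ry":0,"rz":0},{"grip":0.3,"dx":0,"dy":0,"dz":0,"rx":0,"ry":0,"rz":0},{"grip":0.3,"dx":0,"dy":0,"dz":0,"rx":0,"ry":0,"rz":0}]'; python3 plan.py .5318 .1614 .065 65 1
python3 - <<'E'
from h import *
p=cams.snapshot('wrist');save(p,'w5')
E
```

```text
time: 6.75
tool_pos: [0.5331, 0.1629, 0.0653]
ee_rot: [-3.141, -0.0, 1.138]
wrist_force: [0.6, 0.4, 0.2]
width: 0.0282
rot units [-0.00767152 -0.00033803  0.0350478 ] dist [-0.00132378 -0.00150483 -0.00029925]
0 [-0.08 -0.02  0.01] [-0.01 -0.    0.04]
```

View pics/w5.png

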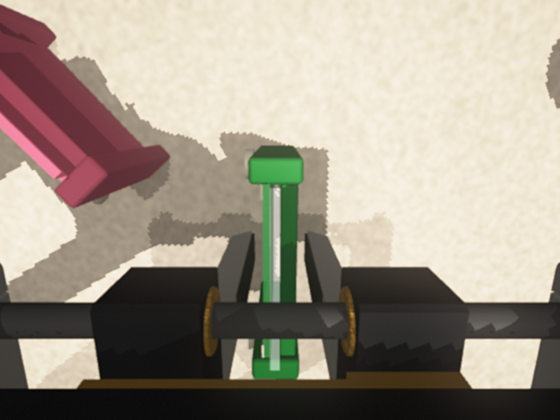

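```bash
python3 -m inch '[{"grip":0,"dx":0,"dy":0,"dz":0,"rx":0,"ry":0,"rz":0},{"grip":0,"dx":0,"dy":0,"dz":0,"rx":0,"ry":0,"rz":0},{"grip":0,"dx":0,"dy":0,"dz":0,"rx":0,"ry":0,"rz":0}]'
python3 - <<'E'
from h import *
p=cams.snapshot('wrist');save(p,'w6');s=robot.get_obs();print(s['tool_pos'],np.degrees(s['ee_rot']),s['wrist_force'],s['width'])
E
```

```text
time: 7.18
tool_pos: [0.5332, 0.1629, 0.0654]
ee_rot: [-3.141, -0.0, 1.137]
wrist_force: [-0.1, -0.2, -0.3]
width: 0.0156
[0.53319166 0.1628969  0.0653571 ] [-1.79969752e+02 -8.03476139e-03  6.51736091e+01] [0.23575188 0.23223757 0.24283694] 0.015797567014567974
```

View pics/w6.png

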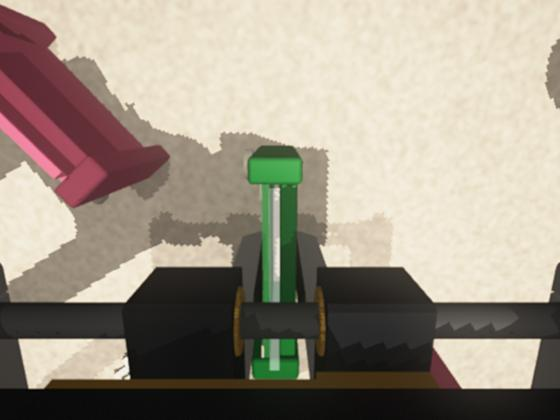

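Gripped at 15.7 mm opening, with the cassette at (275,265) between the pads. Next I lift it.

```bash
python3 -m inch '[{"grip":0,"dx":0,"dy":0,"dz":-0.4,"rx":0,"ry":0,"rz":0},{"grip":0,"dx":0,"dy":0,"dz":-0.8,"rx":0,"ry":0,"rz":0},{"grip":0,"dx":0,"dy":0,"dz":-1,"rx":0,"ry":0,"rz":0},{"grip":0,"dx":0,"dy":0,"dz":-1,"rx":0,"ry":0,"rz":0},{"grip":0,"dx":0,"dy":0,"dz":-1,"rx":0,"ry":0,"rz":0},{"grip":0,"dx":0,"dy":0,"dz":-1,"rx":0,"ry":0,"rz":0},{"grip":0,"dx":0,"dy":0,"dz":-0.6,"rx":0,"ry":0,"rz":0},{"grip":0,"dx":0,"dy":0,"dz":0,"rx":0,"ry":0,"rz":0}]'
python3 - <<'E'
from h import *
p=cams.snapshot('scene');save(p,'s2')
cv2.imwrite('pics/s2c.png',cv2.resize(p['frame'][100:300,180:420,::-1],None,fx=3,fy=3,interpolation=2))
E
python3 plan.py .555 -.232 .21 92.3 18
```

```text
time: 8.22
tool_pos: [0.5305, 0.1623, 0.2122]
ee_rot: [-3.133, 0.006, 1.137]
wrist_force: [0.5, 0.5, -2.9]
width: 0.0158
rot units [-0.13444894  0.0508192  -5.42652469] dist [ 0.02497862 -0.39417639 -0.00114008]
0 [-0.77  0.42  0.  ] [-0.01  0.   -0.3 ]
1 [-0.78  0.4   0.  ] [-0.01  0.   -0.3 ]
2 [-0.79  0.38  0.  ] [-0.01  0.   -0.3 ]
3 [-0.8   0.36  0.  ] [-0.01  0.   -0.3 ]
4 [-0.81  0.33  0.  ] [-0.01  0.   -0.3 ]
5 [-0.82  0.31  0.  ] [-0.01  0.   -0.3 ]
6 [-0.83  0.29  0.  ] [-0.01  0.   -0.3 ]
7 [-0.84  0.27  0.  ] [-0.01  0.   -0.3 ]
8 [-0.84  0.25  0.  ] [-0.01  0.   -0.3 ]
9 [-0.85  0.23  0.  ] [-0.01  0.   -0.3 ]
10 [-0.85  0.2   0.  ] [-0.01  0.   -0.3 ]
11 [-0.86  0.18  0.  ] [-0.01  0.   -0.3 ]
12 [-0.86  0.16  0.  ] [-0.01  0.   -0.3 ]
13 [-0.87  0.14  0.  ] [-0.01  0.   -0.3 ]
14 [-0.87  0.11  0.  ] [-0.01  0.   -0.3 ]
15 [-0.87  0.09  0.  ] [-0.01  0.   -0.3 ]
16 [-0.88  0.07  0.  ] [-0.01  0.   -0.3 ]
17 [-0.88  0.04  0.  ] [-0.01  0.   -0.3 ]
```

View pics/s2c.png

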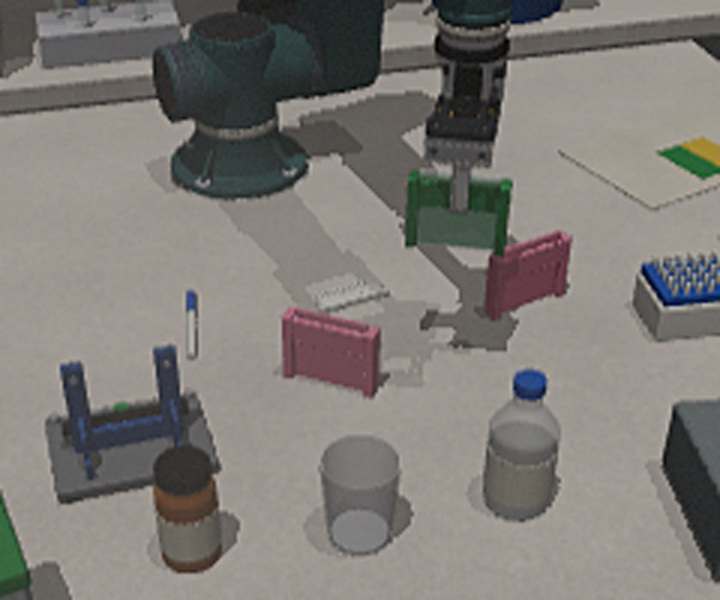

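The green cassette is lifted level at scene crop (458,215), and the pink ones haven't moved. Next I carry it to a spot in front of the stand.

```bash
python3 -m inch '[{"grip":0,"dx":-0.4,"dy":0.2,"dz":0,"rx":-0.1,"ry":0.05,"rz":-0.3},{"grip":0,"dx":-0.8,"dy":0.4,"dz":0,"rx":0,"ry":0,"rz":-0.3},{"grip":0,"dx":-0.8,"dy":0.4,"dz":0,"rx":0,"ry":0,"rz":-0.3},{"grip":0,"dx":-0.8,"dy":0.35,"dz":0,"rx":0,"ry":0,"rz":-0.3},{"grip":0,"dx":-0.8,"dy":0.35,"dz":0,"rx":0,"ry":0,"rz":-0.3},{"grip":0,"dx":-0.8,"dy":0.3,"dz":0,"rx":0,"ry":0,"rz":-0.3},{"grip":0,"dx":-0.8,"dy":0.3,"dz":0,"rx":0,"ry":0,"rz":-0.3},{"grip":0,"dx":-0.85,"dy":0.3,"dz":0,"rx":0,"ry":0,"rz":-0.3},{"grip":0,"dx":-0.85,"dy":0.25,"dz":0,"rx":0,"ry":0,"rz":-0.3},{"grip":0,"dx":-0.85,"dy":0.2,"dz":0,"rx":0,"ry":0,"rz":-0.3}]'
python3 plan.py .555 -.232 .21 92.3 9
```

```text
time: 9.52
tool_pos: [0.5366, -0.0506, 0.192]
ee_rot: [-3.107, 0.006, 1.412]
wrist_force: [-0.9, -0.3, -2.1]
width: 0.0161
rot units [-0.40511581  0.03067258 -2.28200422] dist [ 0.01839843 -0.18138482  0.01804092]
0 [-0.78  0.21 -0.08] [-0.05  0.   -0.25]
1 [-0.79  0.19 -0.08] [-0.05  0.   -0.25]
2 [-0.79  0.17 -0.08] [-0.05  0.   -0.25]
3 [-0.8   0.15 -0.08] [-0.05  0.   -0.25]
4 [-0.8   0.14 -0.08] [-0.05  0.   -0.25]
5 [-0.8   0.12 -0.08] [-0.05  0.   -0.25]
6 [-0.8   0.1  -0.08] [-0.05  0.   -0.25]
7 [-0.81  0.08 -0.08] [-0.05  0.   -0.25]
8 [-0.81  0.07 -0.08] [-0.05  0.   -0.25]
```

```bash
python3 -m inch '[{"grip":0,"dx":-0.75,"dy":0.2,"dz":-0.3,"rx":-0.1,"ry":0,"rz":-0.3},{"grip":0,"dx":-0.8,"dy":0.2,"dz":-0.2,"rx":-0.1,"ry":0,"rz":-0.3},{"grip":0,"dx":-0.8,"dy":0.2,"dz":-0.2,"rx":-0.1,"ry":0,"rz":-0.3},{"grip":0,"dx":-0.8,"dy":0.15,"dz":-0.1,"rx":-0.1,"ry":0,"rz":-0.3},{"grip":0,"dx":-0.8,"dy":0.15,"dz":-0.1,"rx":-0.1,"ry":0,"rz":-0.3},{"grip":0,"dx":-0.8,"dy":0.1,"dz":-0.1,"rx":-0.1,"ry":0,"rz":-0.3},{"grip":0,"dx":-0.8,"dy":0.1,"dz":-0.1,"rx":-0.1,"ry":0,"rz":-0.3},{"grip":0,"dx":-0.5,"dy":0,"dz":0,"rx":0,"ry":0,"rz":-0.2},{"grip":0,"dx":0,"dy":0,"dz":0,"rx":0,"ry":0,"rz":0}]'
python3 plan.py .555 -.232 .21 92.3 2
python3 - <<'E'
from h import *
import pickle
o={}
for n in ('scene','top','wrist'):
    p=cams.snapshot(n);save(p,n+'3');o[n]=p
pickle.dump(o,open('p3.pkl','wb'))
a=o['top']['frame'][:,:,::-1];cv2.imwrite('pics/t3c.png',cv2.resize(a[160:250,305:405],None,fx=6.5,fy=6.5,interpolation=2))
a=o['scene']['frame'][:,:,::-1];cv2.imwrite('pics/s3c.png',cv2.resize(a[150:290,160:300],None,fx=4.2,fy=4.2,interpolation=2))
E
```

```text
time: 10.65
tool_pos: [0.5471, -0.2077, 0.2008]
ee_rot: [-3.139, -0.007, 1.617]
wrist_force: [-0.6, 0.4, -4.3]
width: 0.0154
rot units [-0.03485235 -0.08136767  0.06550217] dist [ 0.00792621 -0.02427849  0.00920117]
0 [-0.49  0.14 -0.19] [-0.02 -0.04  0.03]
1 [-0.49  0.14 -0.19] [-0.02 -0.04  0.03]
```

View pics/wrist3.png

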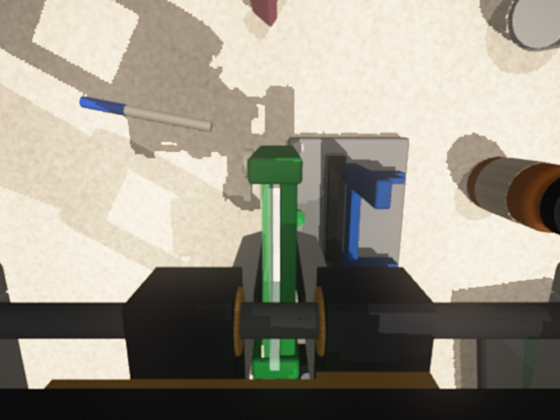

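View pics/s3c.png

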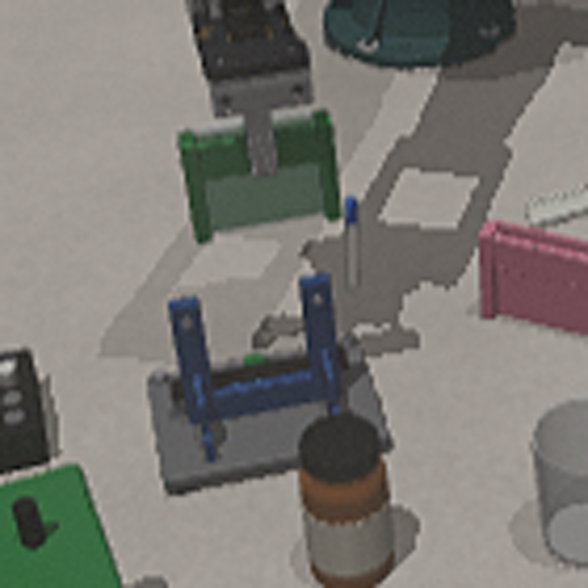

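View pics/t3c.png

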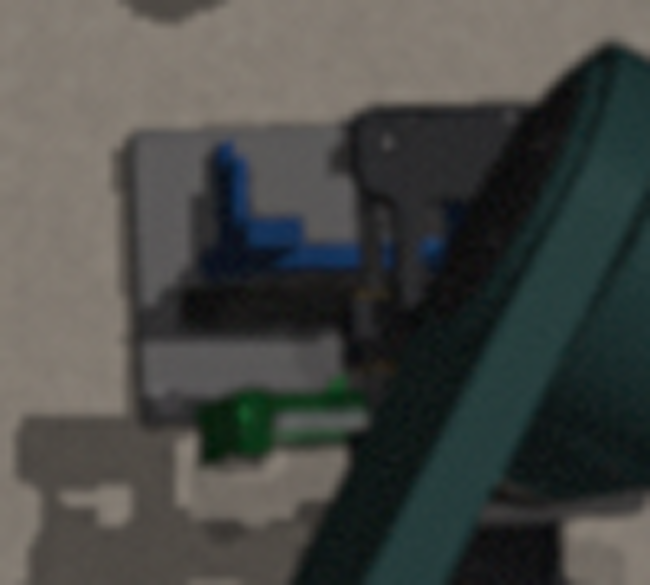

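```bash
python3 - <<'E'
from h import *
import pickle
p=pickle.load(open('p3.pkl','rb'))['wrist'];a=p['frame'][:,:,::-1]
cv2.imwrite('pics/w3c.png',cv2.resize(a[125:275,240:415],None,fx=4.5,fy=4.0*4.5/4,interpolation=2)[:600])
print(p['eye'],p['orientation'])
# predicted stand features for pose guess
x0,y0,yaw=.602,-.2305,np.radians(2.3)
c,s=np.cos(yaw),np.sin(yaw)
W=lambda x,y,z:(x0+c*x-s*y,y0+s*x+c*y,z)
for n,q in dict(baseFL=(-.048,.085,.02),baseBL=(.077,.085,.02),gFL=(-.008,.068,.044),gBL=(.008,.068,.044),postFLo=(.012,.059,.134),postFLi=(.012,.037,.134),postBLo=(.024,.059,.134)).items():
    u=proj(p,W(*q));print(n,u.round(1),((u-[240,125])*4.5).round())
E
```

```text
[ 0.54356929 -0.1405916   0.3669816 ] [-0.22905172  0.00251052  0.04776273]
baseFL [286.5 134.5] [209.  43.]
baseBL [409.2 135.5] [762.  47.]
gFL [328.4 153.4] [398. 128.]
gBL [345.1 153.6] [473. 129.]
postFLo [374.5 176.4] [605. 231.]
postFLi [372.3 206.8] [595. 368.]
postBLo [391.6 176.5] [682. 232.]
```

View pics/w3c.png

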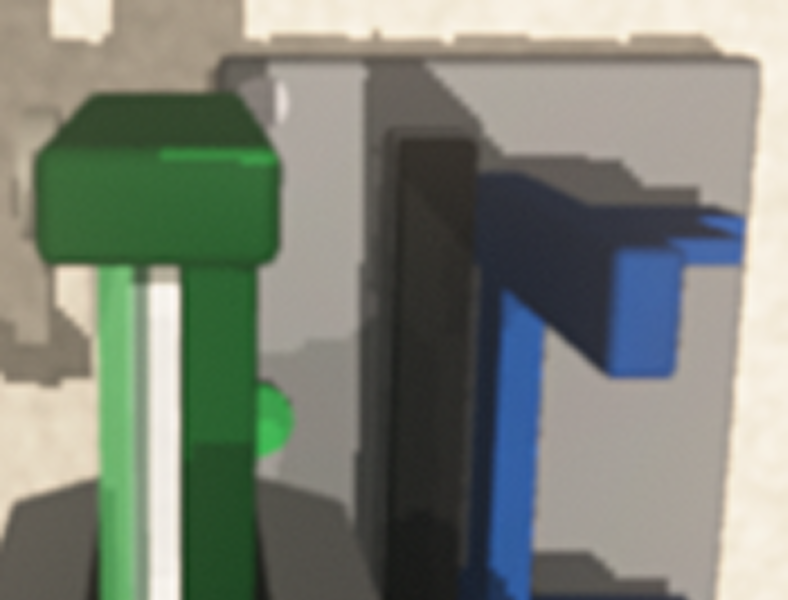

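```bash
python3 - <<'E'
from h import *
import pickle
from scipy.optimize import least_squares
o=pickle.load(open('p3.pkl','rb'));p=o['wrist']
_,pt=pickle.load(open('p0.pkl','rb'))
pts=[((-.048,.085,.02),(220,62)),((.077,.085,.02),(758,62)),((-.008,.068,.044),(399,140)),((.008,.068,.044),(475,140)),((.012,.059,.134),(612,248)),((.012,.037,.134),(608,375)),((.024,.059,.134),(683,250)),((.024,.037,.134),(675,375))]
X=np.array([a for a,_ in pts]);U=np.array([((u+.5)/4.5+239.5,(v+.5)/4.5+124.5) for _,(u,v) in pts])
T=[((0,.068,.044),(183,338)),((0,-.068,.044),(592,330)),((.077,.085,.02),(125,118)),((.077,-.085,.02),(612,108)),((-.048,-.085,.02),(628,465)),((-.048,.085,.02),(138,478))]
XT=np.array([a for a,_ in T]);UT=np.array([((u+.5)/8+309.5,(v+.5)/8+164.5) for _,(u,v) in T])
def W(q,X):
    c,s=np.cos(q[2]),np.sin(q[2]);return X@np.array([[c,-s,0],[s,c,0],[0,0,1]]).T+[q[0],q[1],0]
rw=lambda q:(proj(p,W(q,X))-U).ravel()
rt=lambda q:(proj(pt,W(q,XT))-UT).ravel()
for n,f in (('w',rw),('t',rt),('both',lambda q:np.r_[rw(q),rt(q)])):
    r=least_squares(f,[.602,-.23,.04]);print(n,r.x[:2].round(4),np.degrees(r.x[2]).round(2),np.sqrt(2*r.cost/len(r.fun)),)
    if n=='w':print(r.fun.reshape(-1,2).round(1))
# cassette in wrist image: rail top (left end) corners at z unknown
s=robot.get_obs();print(s['tool_pos'],np.degrees(s['ee_rot']))
Rm=R.from_euler('xyz',s['ee_rot']).as_matrix();t=s['tool_pos']
# cassette in tool frame: grip point at tool(dx,0,-5mm): X_tool: origin z=+.065, rail top z=-.023 ; cassette x=+tool y, cassette y=+tool x
Q=np.array([(.056,-.014,-.023),(.056,.010,-.023),(.045,-.014,-.023),(.045,.010,-.023)])
u=proj(p,Q@Rm.T+t);print(((u-[239.5,124.5])*4.5).round())
E
```

```text
w [ 0.6034 -0.2327] 2.95 1.0751125262231023
[[-1.6 -1.1]
 [ 1.4 -1.6]
 [ 0.6  0.1]
 [ 0.4  0.1]
 [-0.4 -0.4]
 [-1.4  1.7]
 [ 0.8 -0.9]
 [ 0.4  1.6]]
t [ 0.6032 -0.2315] 2.34 0.5698459189750792
both [ 0.6032 -0.2325] 2.72 0.9220990123946871
[ 0.54753085 -0.20660644  0.20175741] [-179.91131181   -0.38823564   92.72705789]
[[ 42. 125.]
 [298. 125.]
 [ 44. 241.]
 [296. 241.]]
```

```bash
python3 -m inch '[{"grip":0,"dx":-0.5,"dy":0.5,"dz":0.3,"rx":0,"ry":-0.05,"rz":0},{"grip":0,"dx":-0.5,"dy":0.5,"dz":0.7,"rx":0,"ry":0,"rz":0},{"grip":0,"dx":0,"dy":0.5,"dz":0.7,"rx":0,"ry":0,"rz":0},{"grip":0,"dx":0,"dy":0,"dz":0.7,"rx":0,"ry":0,"rz":0},{"grip":0,"dx":0,"dy":0,"dz":0.3,"rx":0,"ry":0,"rz":0},{"grip":0,"dx":0,"dy":0,"dz":0,"rx":0,"ry":0,"rz":0}]'
python3 plan.py .601 -.230 .113 92.5 1
python3 - <<'E'
from h import *
import pickle
o={}
for n in ('scene','wrist'):
    p=cams.snapshot(n);save(p,n+'4');o[n]=p
pickle.dump(o,open('p4.pkl','wb'))
a=o['scene']['frame'][:,:,::-1];cv2.imwrite('pics/s4c.png',cv2.resize(a[170:280,180:280],None,fx=5.4,fy=5.4,interpolation=2))
a=o['wrist']['frame'][:,:,::-1];cv2.imwrite('pics/w4c.png',cv2.resize(a[110:270,235:415],None,fx=3.7,fy=3.7,interpolation=2))
E
```

```text
time: 11.55
tool_pos: [0.587, -0.2251, 0.131]
ee_rot: [-3.139, -0.005, 1.623]
wrist_force: [-0.1, 0.7, -2.6]
width: 0.0158
rot units [-0.03011534 -0.05239262  0.09682967] dist [ 0.01395698 -0.0049351  -0.01800785]
0 [-0.23  0.55  0.72] [-0.03 -0.05  0.1 ]
```

View pics/s4c.png

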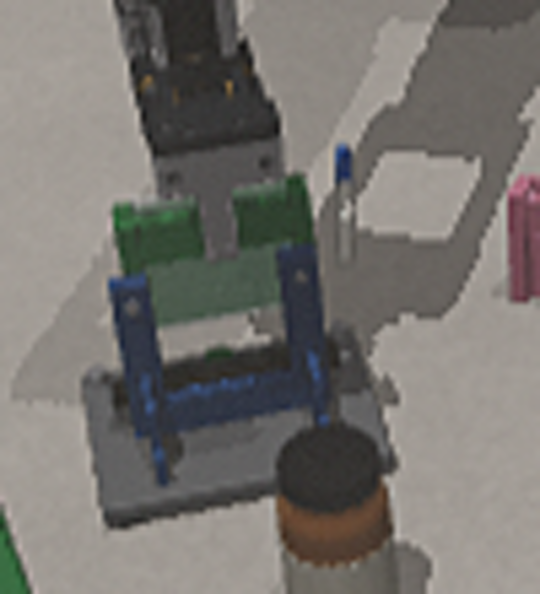

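View pics/w4c.png

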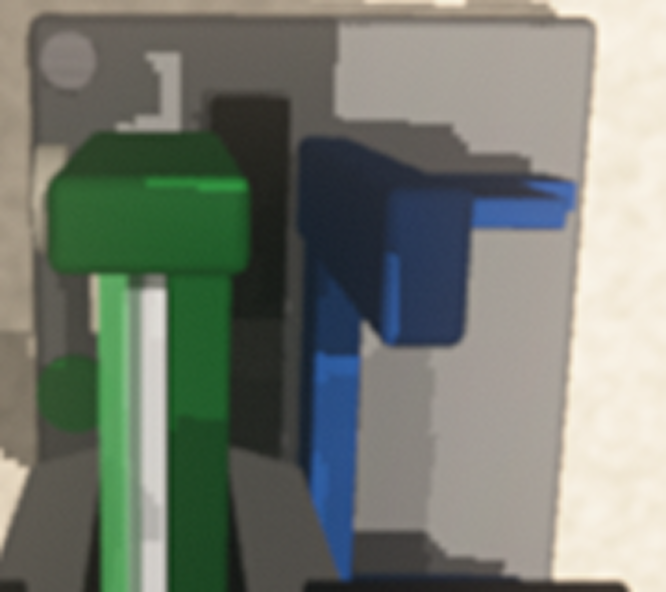

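```bash
python3 - <<'E'
from h import *
import pickle
from scipy.optimize import least_squares
p=pickle.load(open('p4.pkl','rb'))['wrist']
pts=[((-.008,.068,.044),(210,95)),((.008,.068,.044),(291,97)),((.012,.059,.134),(388,189)),((.012,.037,.134),(384,343)),((.024,.059,.134),(473,188)),((.024,.037,.134),(465,345))]
X=np.array([a for a,_ in pts]);U=np.array([((u+.5)/3.7+234.5,(v+.5)/3.7+109.5) for _,(u,v) in pts])
def W(q,X):
    c,s=np.cos(q[2]),np.sin(q[2]);return X@np.array([[c,-s,0],[s,c,0],[0,0,1]]).T+[q[0],q[1],0]
r=least_squares(lambda q:(proj(p,W(q,X))-U).ravel(),[.602,-.23,.04]);print(r.x[:2],np.degrees(r.x[2]));print(r.fun.reshape(-1,2).round(1))
s=robot.get_obs();print(s['tool_pos'],np.degrees(s['ee_rot']));Rm=R.from_euler('xyz',s['ee_rot']).as_matrix();t=s['tool_pos']
Q=[((.056,-.012,-.023),(47,188)),((.056,.012,-.023),(250,182)),((.045,-.012,-.023),(52,272)),((.045,.012,-.023),(248,272))]
X2=np.array([a for a,_ in Q]);U2=np.array([((u+.5)/3.7+234.5,(v+.5)/3.7+109.5) for _,(u,v) in Q])
f=lambda q:(proj(p,(X2+[q[0],q[1],q[2]])@Rm.T+t)-U2).ravel()
r2=least_squares(f,[0,0,0]);print('cass offs in tool',r2.x,r2.fun.round(1))
r3=least_squares(lambda q:f([q[0],q[1],0]),[0,0]);print(r3.x,r3.fun.round(1))
E
```

```text
[ 0.60396754 -0.23244205] 3.1859837077672037
[[ 0.2  0.4]
 [-0.2 -0.2]
 [-0.6 -1.1]
 [-1.2  1.3]
 [ 1.1 -0.9]
 [ 0.8  0.7]]
[ 0.58758197 -0.22552816  0.13223701] [-179.96143891   -0.20102408   92.96915181]
cass offs in tool [-0.00310468 -0.00316536  0.00722397] [ 0.6 -1.3 -0.3  0.4 -0.2  0.4 -0.1  0.5]
[-0.00213911 -0.00306714] [-0.8 -1.9  1.1 -0.2 -1.6  1.1  1.2  1.1]
```

```bash
python3 -m inch '[{"grip":0,"dx":-0.2,"dy":0.4,"dz":0.2,"rx":0,"ry":0,"rz":0},{"grip":0,"dx":0,"dy":0.2,"dz":0.2,"rx":0,"ry":0,"rz":0},{"grip":0,"dx":0,"dy":0,"dz":0.2,"rx":0,"ry":-0.03,"rz":0},{"grip":0,"dx":0,"dy":0,"dz":0,"rx":0,"ry":0,"rz":0}]'
python3 plan.py .604 -.230 .109 92.9 1
python3 - <<'E'
from h import *
import pickle
o={}
for n in ('scene','wrist'):
    p=cams.snapshot(n);save(p,n+'5');o[n]=p
pickle.dump(o,open('p5.pkl','wb'))
a=o['scene']['frame'][:,:,::-1];cv2.imwrite('pics/s5c.png',cv2.resize(a[170:280,180:280],None,fx=5.4,fy=5.4,interpolation=2))
a=o['wrist']['frame'][:,:,::-1];cv2.imwrite('pics/w5c.png',cv2.resize(a[110:270,235:415],None,fx=3.7,fy=3.7,interpolation=2))
E
```

```text
time: 12.15
tool_pos: [0.6048, -0.2307, 0.1183]
ee_rot: [3.139, 0.001, 1.622]
wrist_force: [0.2, -0.5, -3.0]
width: 0.0157
rot units [0.02973251 0.01276442 0.00937449] dist [-0.00082816  0.00066301 -0.00925101]
0 [ 0.03 -0.03  0.37] [0.03 0.01 0.01]
```

View pics/s5c.png

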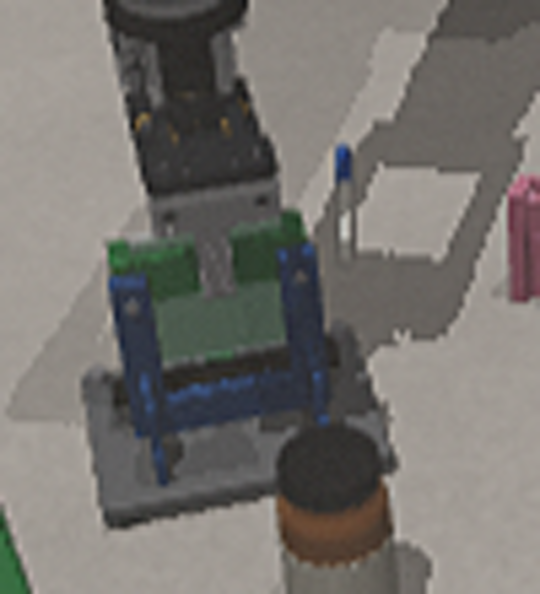

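View pics/w5c.png

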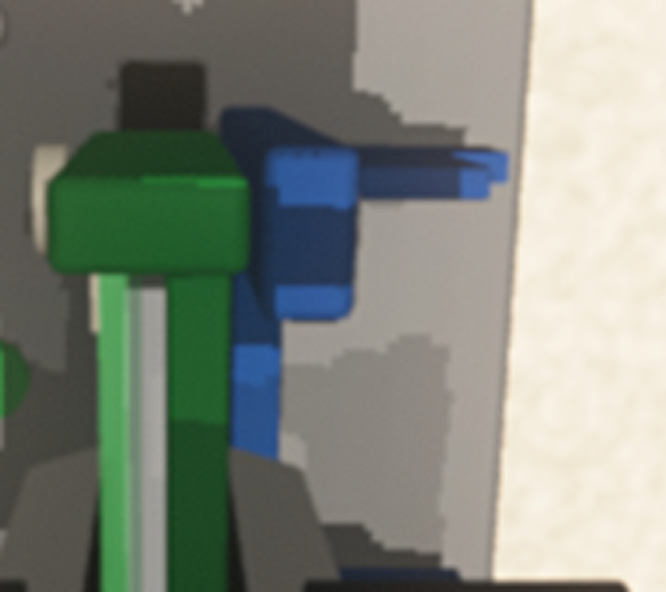

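The cassette is parallel to the post, with rail back edge at crop x=250 and post front at 268. It sits about 2 to 3 mm in front and 9 mm above the gasket. Next I lower it until it touches.

```bash
python3 -m inch '[{"grip":0,"dx":0,"dy":-0.02,"dz":0.15,"rx":0.03,"ry":0,"rz":0},{"grip":0,"dx":0,"dy":0,"dz":0.15,"rx":0,"ry":0,"rz":0},{"grip":0,"dx":0,"dy":0,"dz":0,"rx":0,"ry":0,"rz":0}]'
python3 plan.py .604 -.230 .109 92.9 1;python3 -m inch '[{"grip":0,"dx":0,"dy":0,"dz":0.1,"rx":0,"ry":0,"rz":0},{"grip":0,"dx":0,"dy":0,"dz":0,"rx":0,"ry":0,"rz":0}]'; python3 plan.py .604 -.230 .109 92.9 1
```

```text
time: 12.62
tool_pos: [0.6044, -0.2309, 0.1113]
ee_rot: [3.14, 0.002, 1.622]
wrist_force: [-0.3, -0.3, -3.0]
width: 0.0157
rot units [0.01315158 0.02135999 0.00749098] dist [-0.00038565  0.00088984 -0.00227082]
0 [ 0.04 -0.01  0.09] [0.01 0.02 0.01]
time: 12.88
tool_pos: [0.6046, -0.231, 0.1092]
ee_rot: [3.14, 0.002, 1.622]
wrist_force: [-0.4, 0.5, -2.1]
width: 0.0154
rot units [0.02366889 0.02545925 0.0072769 ] dist [-0.00063741  0.00098345 -0.00022701]
0 [ 0.04 -0.02  0.01] [0.02 0.03 0.01]
```

```bash
python3 -m inch '[{"grip":0,"dx":0,"dy":0.08,"dz":0,"rx":0,"ry":0,"rz":0}]';python3 -m inch '[{"grip":0,"dx":0,"dy":0.08,"dz":0,"rx":0,"ry":0,"rz":0}]';python3 -m inch '[{"grip":0,"dx":0,"dy":0.08,"dz":0,"rx":0,"ry":0,"rz":0}]'; python3 - <<'E'
from h import *
s=robot.get_obs();print(s['wrist_force'],s['wrist_torque'],s['tool_pos'])
p=cams.snapshot('wrist');save(p,'w6');a=p['frame'][:,:,::-1];cv2.imwrite('pics/w6c.png',cv2.resize(a[110:270,235:415],None,fx=3.7,fy=3.7,interpolation=2))
p=cams.snapshot('scene');a=p['frame'][:,:,::-1];cv2.imwrite('pics/s6c.png',cv2.resize(a[170:280,180:280],None,fx=5.4,fy=5.4,interpolation=2))
E
```

```text
time: 13.0
tool_pos: [0.6065, -0.2309, 0.1094]
ee_rot: [3.14, 0.002, 1.622]
wrist_force: [-2.3, 1.0, -1.7]
width: 0.0157
time: 13.12
tool_pos: [0.6065, -0.2309, 0.1094]
ee_rot: [-3.138, 0.002, 1.621]
wrist_force: [-8.2, 0.8, 0.6]
width: 0.0159
time: 13.25
tool_pos: [0.6064, -0.2309, 0.1094]
ee_rot: [-3.133, 0.001, 1.621]
wrist_force: [-6.4, 1.1, 0.0]
width: 0.0153
[-6.38703174  1.10168501  0.04075373] [-0.09054385  1.19201452 -0.08309711] [ 0.6064473  -0.23088013  0.10940535]
```

View pics/w6c.png

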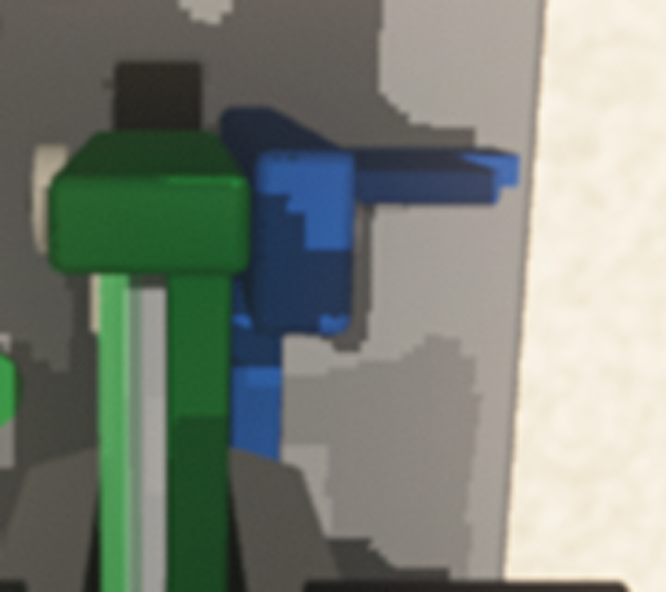

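View pics/s6c.png

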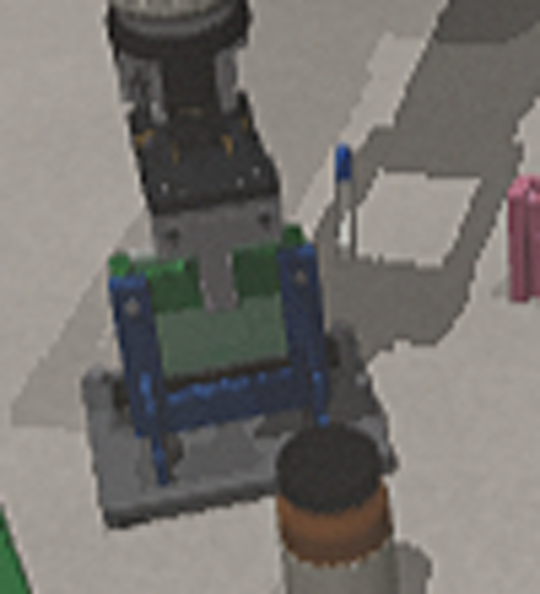

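The rail top edge (250) meets the post front (257), and the wrist shows -6 to -8 N, so there is contact at the posts. Fz is near 0, so the gasket carries the cassette. Next is the slanting push, in steps.

```bash
python3 -m inch '[{"grip":0,"dx":0,"dy":0.15,"dz":0.1,"rx":0,"ry":0,"rz":0}]';python3 -m inch '[{"grip":0,"dx":0,"dy":0.18,"dz":0.12,"rx":0,"ry":0,"rz":0}]'; python3 -m inch '[{"grip":0,"dx":0,"dy":0.18,"dz":0.12,"rx":0,"ry":0,"rz":0}]';
```

```text
time: 13.48
tool_pos: [0.6064, -0.2311, 0.1082]
ee_rot: [-3.124, 0.001, 1.62]
wrist_force: [-17.1, 1.5, 11.1]
width: 0.0159
time: 13.6
tool_pos: [0.6063, -0.2312, 0.108]
ee_rot: [-3.114, 0.001, 1.619]
wrist_force: [-20.0, 3.0, 14.2]
width: 0.0159
time: 13.72
tool_pos: [0.6061, -0.2312, 0.1081]
ee_rot: [-3.104, 0.0, 1.617]
wrist_force: [-17.9, 2.5, 12.8]
width: 0.0159
```

```bash
python3 - <<'E'
from h import *
import pickle
o={}
for n in ('wrist','scene','top'):
    o[n]=cams.snapshot(n)
pickle.dump(o,open('p7.pkl','wb'))
a=o['wrist']['frame'][:,:,::-1];cv2.imwrite('pics/w7c.png',cv2.resize(a[110:270,235:415],None,fx=3.7,fy=3.7,interpolation=2))
a=o['scene']['frame'][:,:,::-1];cv2.imwrite('pics/s7c.png',cv2.resize(a[200:265,190:265],None,fx=8,fy=8,interpolation=2))
E
```

```text
(no output)
```

View pics/w7c.png

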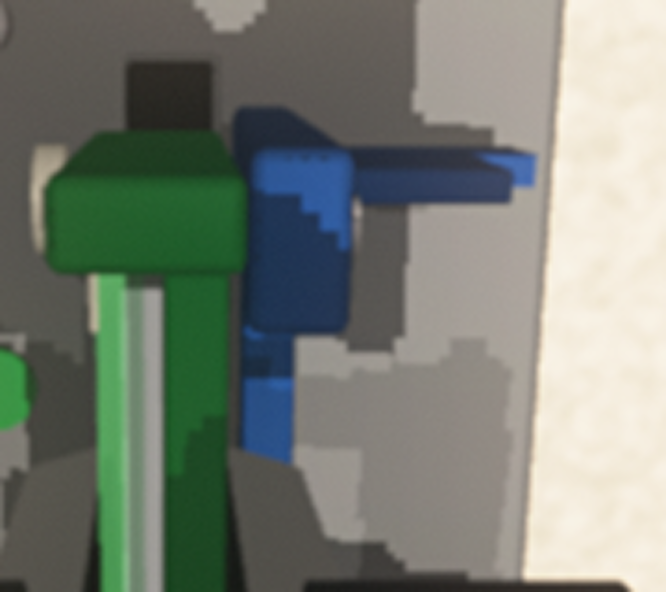

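View pics/s7c.png

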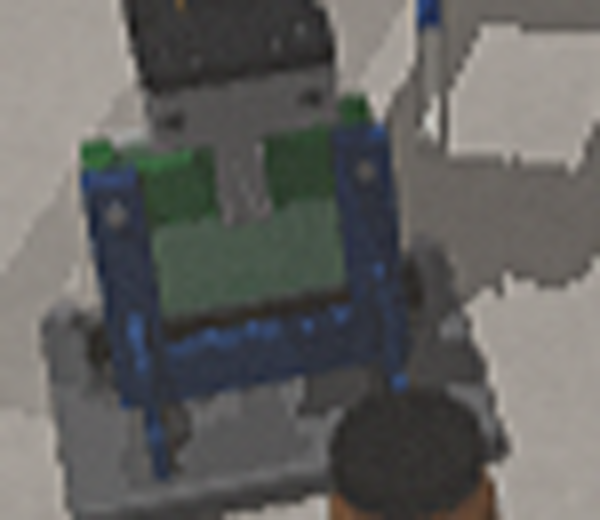

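```bash
python3 - <<'E'
from h import *
import pickle
a=pickle.load(open('p7.pkl','rb'))['wrist']['frame'][:,:,::-1]
cv2.imwrite('pics/w7d.png',cv2.resize(a[125:205,240:340],None,fx=7.5,fy=7.5,interpolation=2))
a=cv2.imread('pics/w6.png')
cv2.imwrite('pics/w6d.png',cv2.resize(a[125:205,240:340],None,fx=7.5,fy=7.5,interpolation=2))
E
```

```text
(no output)
```

View pics/w7d.png

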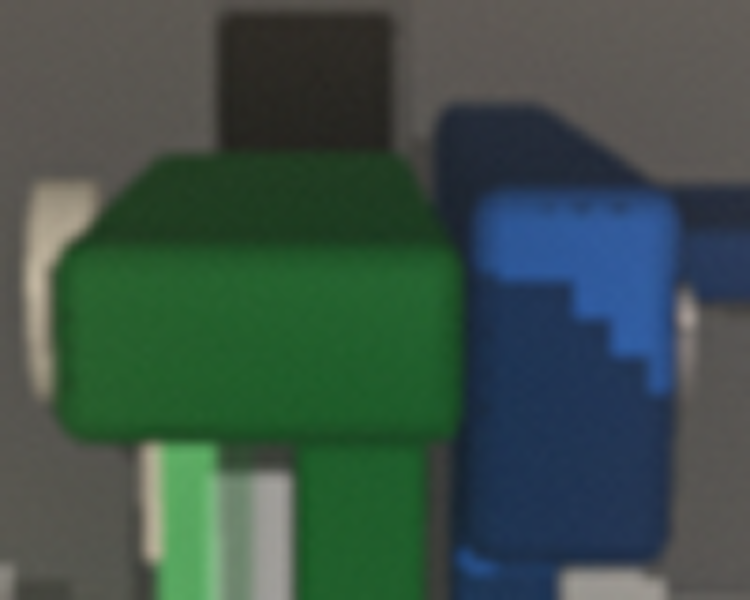

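View pics/w6d.png

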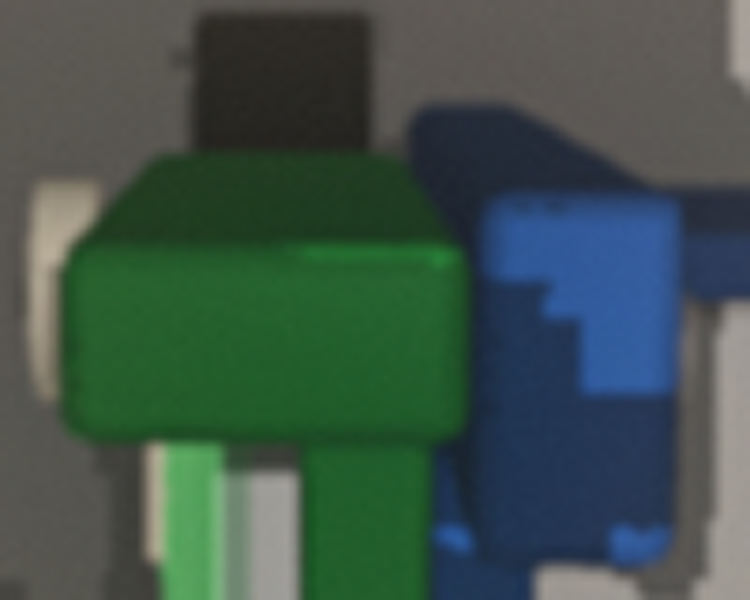

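The wrist view shows that the push stuck the foot on the rubber. The gasket's centre (crop x 306) is no longer under the cassette foot (282), so the bottom has swung about 2 mm forward with a 2° tilt. I'll ease off, turn the tool back, and use a counter-turn during the press.

```bash
python3 -m inch '[{"grip":0,"dx":0,"dy":0,"dz":-0.06,"rx":0,"ry":0,"rz":0},{"grip":0,"dx":0,"dy":-0.02,"dz":-0.05,"rx":-0.2,"ry":0,"rz":0}]';python3 -m inch '[{"grip":0,"dx":0,"dy":0,"dz":-0.03,"rx":-0.2,"ry":0,"rz":0}]';python3 -m inch '[{"grip":0,"dx":0,"dy":0,"dz":0,"rx":0,"ry":0,"rz":0}]'; python3 - <<'E'
from h import *
p=cams.snapshot('wrist');save(p,'w8');a=p['frame'][:,:,::-1]
cv2.imwrite('pics/w8d.png',cv2.resize(a[125:205,240:340],None,fx=7.5,fy=7.5,interpolation=2))
E
```

```text
time: 14.12
tool_pos: [0.6057, -0.2314, 0.1115]
ee_rot: [-3.123, 0.0, 1.617]
wrist_force: [-0.5, -0.1, -3.9]
width: 0.0159
time: 14.25
tool_pos: [0.6062, -0.2313, 0.1121]
ee_rot: [3.14, 0.0, 1.618]
wrist_force: [0.3, -0.4, -3.2]
width: 0.016
time: 14.38
tool_pos: [0.6062, -0.2313, 0.112]
ee_rot: [3.14, 0.0, 1.617]
wrist_force: [-0.1, -1.0, -3.5]
width: 0.0158
```

View pics/w8d.png

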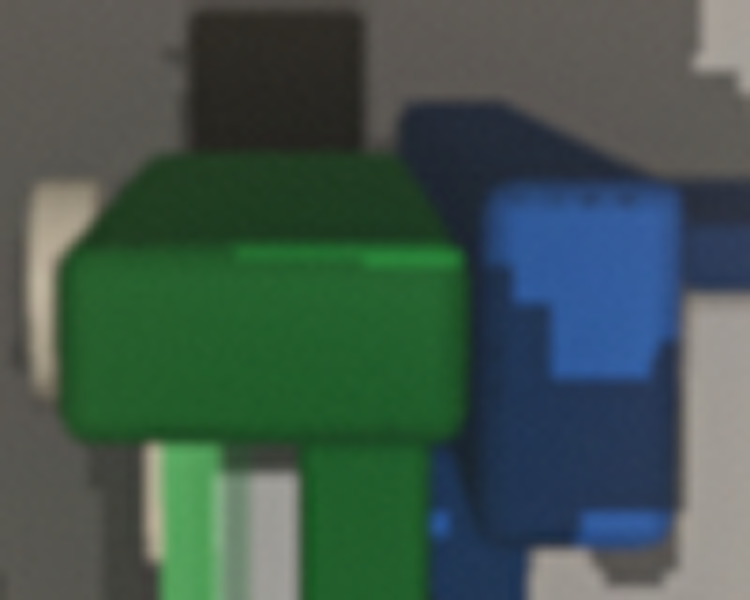

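```bash
for i in 1 2 3; do python3 -m inch '[{"grip":0,"dx":0,"dy":0.12,"dz":0,"rx":0,"ry":0,"rz":0}]'|grep -v width; done; python3 - <<'E'
from h import *
p=cams.snapshot('wrist');save(p,'w9');a=p['frame'][:,:,::-1]
cv2.imwrite('pics/w9d.png',cv2.resize(a[125:205,240:340],None,fx=7.5,fy=7.5,interpolation=2))
E
```

```text
time: 14.55
tool_pos: [0.6066, -0.2312, 0.1117]
ee_rot: [-3.136, -0.0, 1.617]
wrist_force: [-12.2, -0.2, 2.6]
time: 14.68
tool_pos: [0.6064, -0.2312, 0.1118]
ee_rot: [-3.128, -0.001, 1.617]
wrist_force: [-9.9, 0.6, 2.3]
time: 14.8
tool_pos: [0.6062, -0.2312, 0.1117]
ee_rot: [-3.12, -0.002, 1.616]
wrist_force: [-9.1, 1.0, 2.2]
```

View pics/w9d.png

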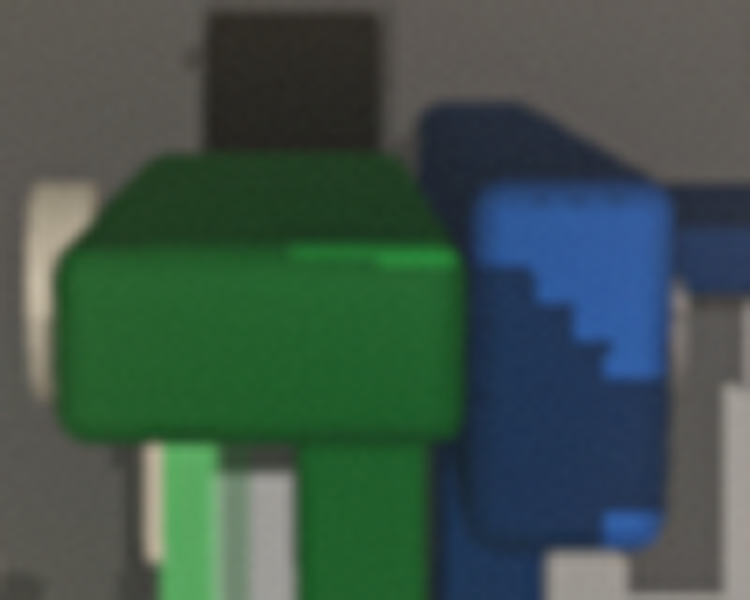

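```bash
python3 -m inch '[{"grip":0,"dx":0,"dy":0,"dz":0,"rx":-0.15,"ry":0,"rz":0}]'|grep -v width; for i in 1 2 3; do python3 -m inch '[{"grip":0,"dx":0,"dy":0.1,"dz":0,"rx":-0.15,"ry":0,"rz":0}]'|grep -v width; done; python3 - <<'E'
from h import *
p=cams.snapshot('wrist');save(p,'w10');a=p['frame'][:,:,::-1]
cv2.imwrite('pics/w10d.png',cv2.resize(a[125:205,240:340],None,fx=7.5,fy=7.5,interpolation=2))
E
```

```text
time: 14.98
tool_pos: [0.6061, -0.2313, 0.1114]
ee_rot: [-3.132, -0.002, 1.616]
wrist_force: [0.3, 0.2, -3.0]
time: 15.1
tool_pos: [0.6066, -0.2313, 0.1113]
ee_rot: [-3.14, -0.002, 1.616]
wrist_force: [-10.4, -0.2, 3.1]
time: 15.22
tool_pos: [0.6064, -0.2314, 0.111]
ee_rot: [3.137, -0.003, 1.616]
wrist_force: [-7.9, -0.1, 1.0]
time: 15.35
tool_pos: [0.606, -0.2314, 0.1106]
ee_rot: [3.13, -0.003, 1.616]
wrist_force: [-8.3, -0.3, 0.8]
```

View pics/w10d.png

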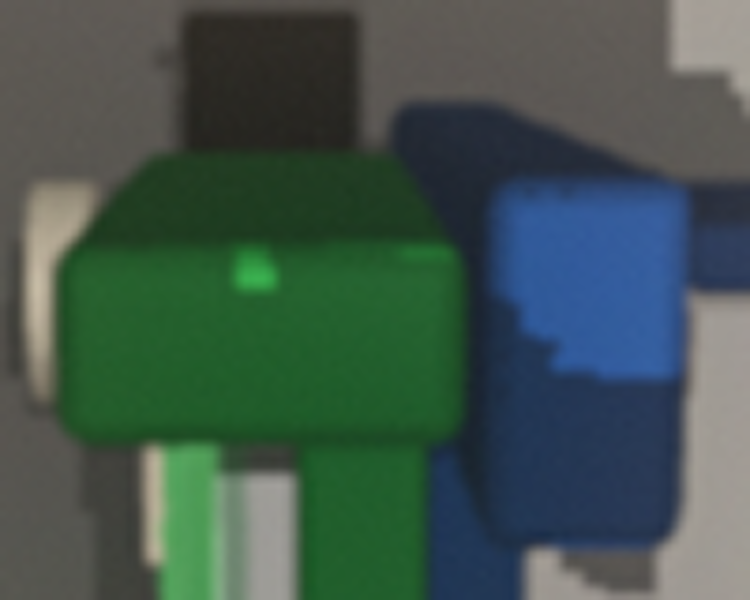

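```bash
python3 -m inch '[{"grip":0,"dx":0,"dy":0,"dz":0,"rx":0.12,"ry":-0.03,"rz":0}]'|grep -v width; for i in 1 2 3; do python3 -m inch '[{"grip":0,"dx":0,"dy":0.15,"dz":0,"rx":-0.11,"ry":0,"rz":0}]'|grep -v width; done
```

```text
time: 15.52
tool_pos: [0.606, -0.2315, 0.1104]
ee_rot: [3.141, -0.001, 1.615]
wrist_force: [0.2, -0.0, -2.3]
time: 15.65
tool_pos: [0.6066, -0.2314, 0.1102]
ee_rot: [3.14, -0.001, 1.615]
wrist_force: [-14.2, 0.2, 4.6]
time: 15.78
tool_pos: [0.6066, -0.2315, 0.1099]
ee_rot: [3.14, -0.002, 1.615]
wrist_force: [-12.3, -0.4, 2.0]
time: 15.9
tool_pos: [0.6066, -0.2315, 0.1096]
ee_rot: [3.14, -0.002, 1.615]
wrist_force: [-11.7, 0.3, 2.7]
```

Stable now: the TCP stays at x=0.6066 and the roll doesn't drift, so the rails are flush. Next I add the downward push.

```bash
for i in 1 2 3; do python3 -m inch '[{"grip":0,"dx":0,"dy":0.15,"dz":0.08,"rx":-0.13,"ry":0,"rz":0}]'|grep -v width; done
```

```text
time: 16.02
tool_pos: [0.6066, -0.2316, 0.1081]
ee_rot: [3.138, -0.003, 1.615]
wrist_force: [-11.8, 0.1, 7.9]
time: 16.15
tool_pos: [0.6066, -0.2316, 0.1075]
ee_rot: [3.136, -0.003, 1.615]
wrist_force: [-14.0, 1.9, 10.2]
time: 16.27
tool_pos: [0.6065, -0.2316, 0.1074]
ee_rot: [3.134, -0.003, 1.615]
wrist_force: [-13.6, 1.9, 10.8]
```

```bash
for i in 1 2 3; do python3 -m inch '[{"grip":0,"dx":0,"dy":0.15,"dz":0.11,"rx":-0.06,"ry":0,"rz":0}]'|grep -v width; done
```

```text
time: 16.4
tool_pos: [0.6066, -0.2316, 0.1072]
ee_rot: [3.137, -0.003, 1.615]
wrist_force: [-13.8, 1.8, 12.3]
time: 16.52
tool_pos: [0.6066, -0.2316, 0.1072]
ee_rot: [3.14, -0.002, 1.615]
wrist_force: [-15.7, 1.3, 11.7]
time: 16.65
tool_pos: [0.6066, -0.2316, 0.1072]
ee_rot: [-3.14, -0.002, 1.614]
wrist_force: [-16.5, 2.5, 10.5]
```

```bash
for i in 1 2 3; do python3 -m inch '[{"grip":0,"dx":0,"dy":0.2,"dz":0.15,"rx":-0.14,"ry":0,"rz":0}]'|grep -v width; done;  python3 - <<'E'
from h import *
import pickle
o={n:cams.snapshot(n) for n in ('wrist','scene')};pickle.dump(o,open('p11.pkl','wb'));a=o['wrist']['frame'][:,:,::-1]
cv2.imwrite('pics/w11d.png',cv2.resize(a[125:205,240:340],None,fx=7.5,fy=7.5,interpolation=2))
a=o['scene']['frame'][:,:,::-1];cv2.imwrite('pics/s11c.png',cv2.resize(a[200:265,190:265],None,fx=8,fy=8,interpolation=2))
s=robot.get_obs();print(s['wrist_force'],s['tool_pos'],s['ee_rot'])
E
```

```text
time: 16.77
tool_pos: [0.6067, -0.2316, 0.1072]
ee_rot: [-3.141, -0.002, 1.614]
wrist_force: [-23.1, 2.6, 18.6]
time: 16.9
tool_pos: [0.6066, -0.2316, 0.1072]
ee_rot: [3.141, -0.002, 1.614]
wrist_force: [-20.1, 1.4, 15.5]
time: 17.02
tool_pos: [0.6067, -0.2316, 0.1072]
ee_rot: [3.139, -0.002, 1.614]
wrist_force: [-18.5, 2.5, 16.2]
[-19.00038044   2.15439965  15.65943032] [ 0.60666132 -0.23161926  0.10717891] [ 3.13909982e+00 -2.07078878e-03  1.61371367e+00]
```

View pics/w11d.png

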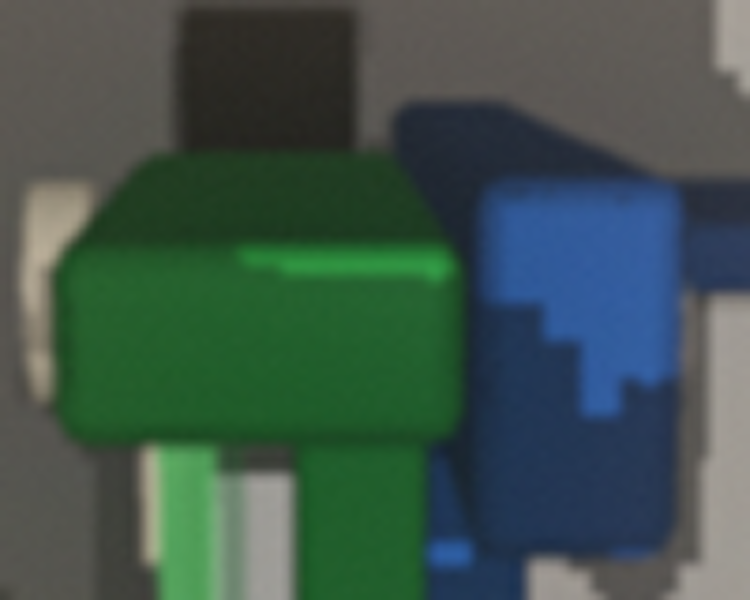

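View pics/s11c.png

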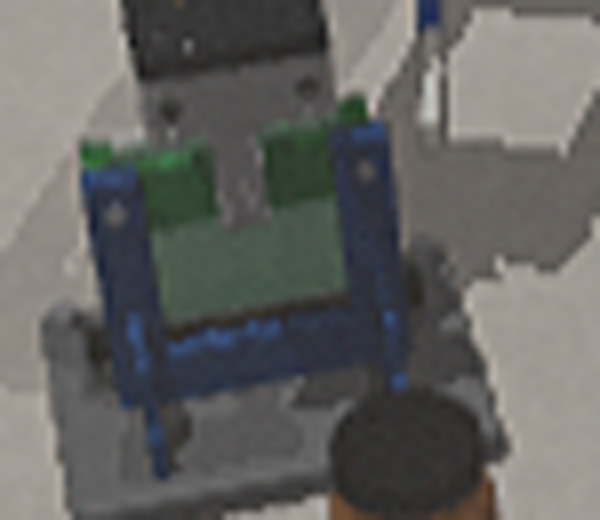

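```bash
for i in 1 2 3; do python3 -m inch '[{"grip":0,"dx":0,"dy":0.05,"dz":0.1,"rx":-0.04,"ry":0,"rz":0}]'|grep -v width; done
```

```text
time: 17.25
tool_pos: [0.6064, -0.2315, 0.1072]
ee_rot: [3.138, -0.002, 1.614]
wrist_force: [-4.2, 0.7, 3.7]
time: 17.38
tool_pos: [0.6064, -0.2315, 0.1072]
ee_rot: [3.137, -0.001, 1.614]
wrist_force: [-7.3, 1.4, 7.8]
time: 17.5
tool_pos: [0.6064, -0.2315, 0.1072]
ee_rot: [3.136, -0.0, 1.615]
wrist_force: [-8.5, 0.8, 7.3]
```

```bash
for d in 1; do python3 -m inch '[{"grip":0,"dx":0,"dy":0.05,"dz":0.16,"rx":-0.02,"ry":0,"rz":0}]'|grep -v width;python3 -m inch '[{"grip":0,"dx":0,"dy":0.05,"dz":0.16,"rx":-0.02,"ry":0,"rz":0}]'|grep -v width; done
```

```text
time: 17.62
tool_pos: [0.6065, -0.2315, 0.1065]
ee_rot: [3.137, 0.0, 1.615]
wrist_force: [-9.5, 2.1, 12.5]
time: 17.75
tool_pos: [0.6065, -0.2315, 0.1064]
ee_rot: [3.137, 0.001, 1.615]
wrist_force: [-11.3, 2.3, 13.2]
```

```bash
for d in 1 2; do python3 -m inch '[{"grip":0,"dx":0,"dy":0.12,"dz":0.14,"rx":-0.07,"ry":0,"rz":0}]'|grep -v width;done; python3 - <<'E'
from h import *
import pickle
o={n:cams.snapshot(n) for n in ('wrist','scene')};pickle.dump(o,open('p12.pkl','wb'));a=o['wrist']['frame'][:,:,::-1];save(o['wrist'],'w12')
cv2.imwrite('pics/w12d.png',cv2.resize(a[125:205,240:340],None,fx=7.5,fy=7.5,interpolation=2))
a=o['scene']['frame'][:,:,::-1];cv2.imwrite('pics/s12c.png',cv2.resize(a[200:265,190:265],None,fx=8,fy=8,interpolation=2))
s=robot.get_obs();print(s['wrist_force'],s['tool_pos'],s['ee_rot'])
E
```

```text
time: 17.88
tool_pos: [0.6066, -0.2315, 0.1064]
ee_rot: [3.137, 0.002, 1.616]
wrist_force: [-15.2, 2.0, 12.2]
time: 18.0
tool_pos: [0.6066, -0.2315, 0.1064]
ee_rot: [3.138, 0.002, 1.616]
wrist_force: [-14.0, 1.8, 12.2]
[-14.08758014   1.83588528  12.08678553] [ 0.60662704 -0.23149813  0.10645001] [3.13754333e+00 2.23000147e-03 1.61550491e+00]
```

View pics/w12d.png

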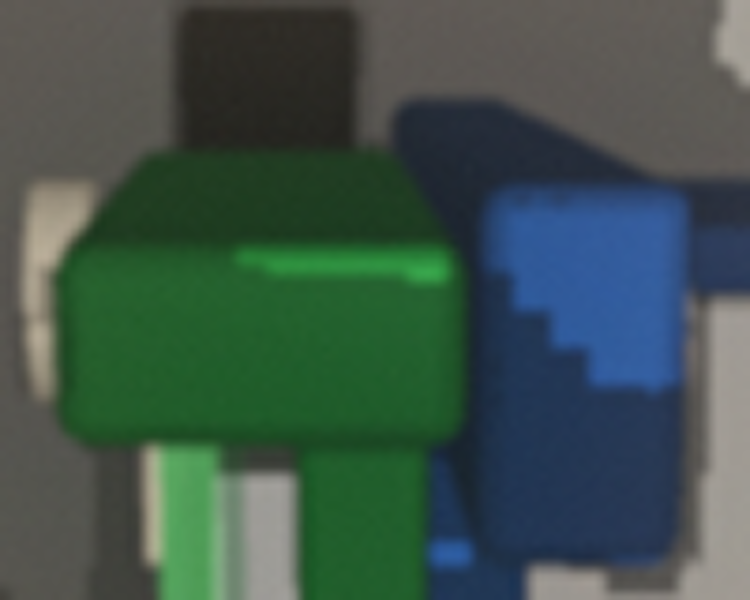

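View pics/s12c.png

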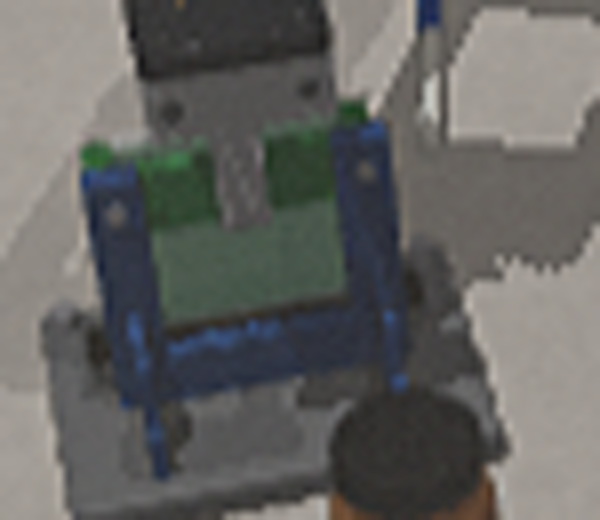

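```bash
python3 -m inch '[{"grip":0,"dx":0,"dy":0.15,"dz":0.12,"rx":-0.04,"ry":0,"rz":0}]'|grep -v width;python3 -m inch '[{"grip":0,"dx":0,"dy":0.15,"dz":0.12,"rx":-0.04,"ry":0,"rz":0}]'|grep -v width; python3 - <<'E'
from h import *
s=robot.get_obs();print(s['wrist_force'],s['wrist_torque'],s['tool_pos'],s['ee_rot'])
E
```

```text
time: 18.23
tool_pos: [0.6066, -0.2315, 0.1064]
ee_rot: [-3.141, 0.002, 1.615]
wrist_force: [-17.5, 0.9, 11.3]
time: 18.35
tool_pos: [0.6066, -0.2315, 0.1064]
ee_rot: [-3.136, 0.002, 1.615]
wrist_force: [-17.0, 2.6, 11.6]
[-17.02893594   2.55072542  11.5897682 ] [0.47740035 2.69761951 0.15237839] [ 0.60663591 -0.23148527  0.10639833] [-3.13639823e+00  1.96918255e-03  1.61472784e+00]
```

```bash
python3 -m inch '[{"grip":0,"dx":0,"dy":0.15,"dz":0.13,"rx":-0.15,"ry":0,"rz":0}]'|grep -v width;python3 -m inch '[{"grip":0,"dx":0,"dy":0.15,"dz":0.13,"rx":-0.1,"ry":0,"rz":0}]'|grep -v width;python3 -m inch '[{"grip":0,"dx":0,"dy":0.15,"dz":0.13,"rx":-0.1,"ry":0,"rz":0}]'|grep -v width;
```

```text
time: 18.48
tool_pos: [0.6066, -0.2315, 0.1064]
ee_rot: [3.142, 0.002, 1.614]
wrist_force: [-16.6, 1.2, 13.8]
time: 18.6
tool_pos: [0.6066, -0.2315, 0.1064]
ee_rot: [3.141, 0.002, 1.614]
wrist_force: [-15.9, 2.5, 12.8]
time: 18.73
tool_pos: [0.6066, -0.2315, 0.1064]
ee_rot: [3.14, 0.002, 1.614]
wrist_force: [-15.5, 2.0, 12.8]
```

```bash
for i in 1 2; do python3 -m inch '[{"grip":0,"dx":0,"dy":0.2,"dz":0.12,"rx":-0.12,"ry":0,"rz":0}]'|grep -v width;done; python3 - <<'E'
from h import *
import pickle
o={n:cams.snapshot(n) for n in ('wrist','scene','top')};pickle.dump(o,open('p13.pkl','wb'));a=o['wrist']['frame'][:,:,::-1];save(o['top'],'t13');save(o['wrist'],'w13');save(o['scene'],'s13')
cv2.imwrite('pics/w13d.png',cv2.resize(a[125:205,240:340],None,fx=7.5,fy=7.5,interpolation=2))
s=robot.get_obs();print(s['wrist_force'],s['tool_pos'],s['ee_rot'],s['width'],s['wrist_torque'])
E
```

```text
time: 18.85
tool_pos: [0.6066, -0.2315, 0.1064]
ee_rot: [3.141, 0.002, 1.614]
wrist_force: [-19.7, 1.2, 13.2]
time: 18.98
tool_pos: [0.6066, -0.2315, 0.1064]
ee_rot: [3.141, 0.001, 1.613]
wrist_force: [-19.0, 1.7, 13.8]
[-18.56744968   1.85146436  12.63879434] [ 0.60663588 -0.23151038  0.10641018] [3.14119587e+00 1.44204816e-03 1.61324892e+00] 0.01575885426546438 [0.40257295 3.75101865 0.21186319]
```

View pics/w13d.png

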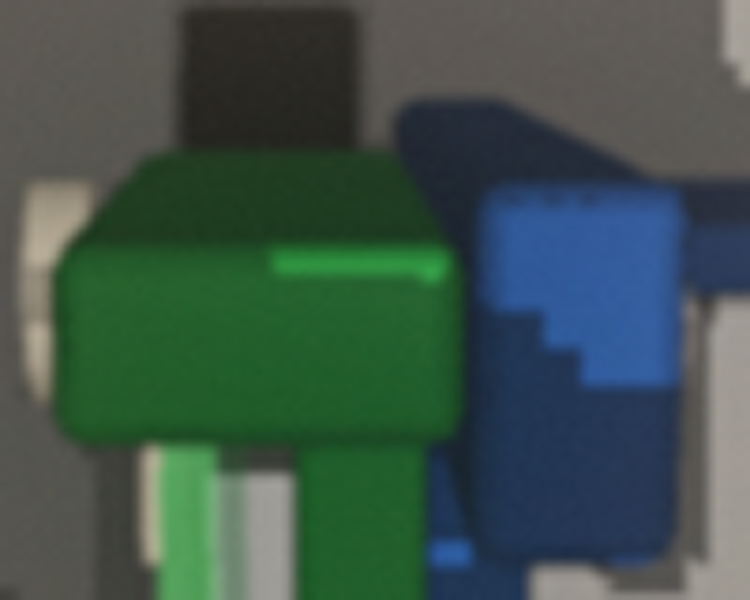

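View pics/s13.png

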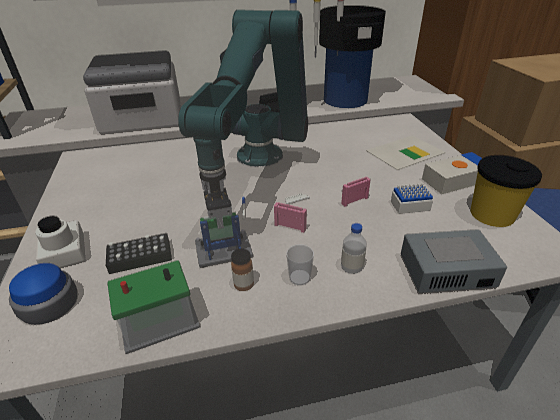

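View pics/w13.png

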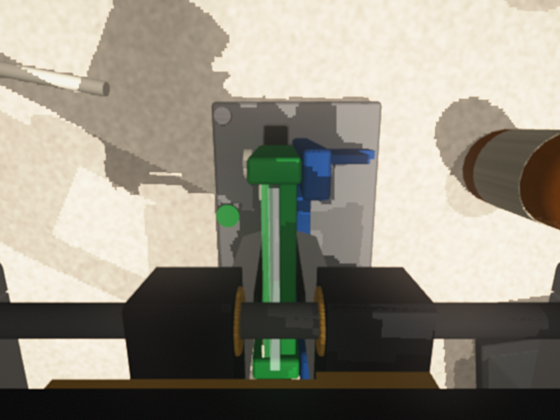

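The final pictures agree. The rail back (462) meets the post (482) along its full height, the gasket end shows evenly past the foot, the pose is steady and the other items are in place. I'm handing the job in.

```bash
python3 -c "
from bench import robot
print(robot.close_job());s=robot.get_obs();print(s['time'],s['tool_pos'],s['wrist_force'],s['ee_rot'])"
```

```text
the job is handed in; nothing more can be done
None
the job is handed in; nothing more can be done
```

The green cassette is standing on the gasket with its short plate facing out, and I handed the job in at about 19 s with the arm still gripping and pressing it down and back. I took the cassette by its grip point, carried it upright and set it on the gasket in front of the blue posts.

**One correction on the way:** my first press caught the foot on the rubber and tipped the cassette about 2°, swinging the bottom about 2 mm forward. I lifted it about 3 mm, squared it against the posts and pressed again with a small counter-turn.

**Last checks:**
- **Steadiness:** the tool was steady at [0.6066, -0.2315, 0.1064], within about 0.03° of vertical across its thickness.
- **Back push:** about 19 N in total. The wrist twist was small (about 0.2 N m), so both posts appear to be sharing the load.
- **Down push:** about 13 N plus the cassette's weight of about 3 N.
- **Other items:** the pictures show nothing else moved, and the pink look-alikes were not touched.

**Less certain:**
- **Squash:** I worked it out rather than measured it. Tool travel gives about 3.1 to 3.8 mm and force gives about 3 to 4 mm, both inside 2 to 5 mm. Post friction and the exact free contact height add a few tenths of a millimetre of doubt.
- **Flush contact:** I could only see it at one post. The other rests on the low wrist twist and the tool position.

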